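# Pin the rocker arms into the cylinder head

## Robot

A 6-joint arm with a two-finger parallel gripper is mounted at the origin on the work surface. World frame = base frame: x ahead of the robot, y to its left, z up, the work surface at z = 0. Lengths are in mm, angles in rad, forces in N, time in s.
With the tool pointing down it reaches from about 300 to 775 mm from the base axis. Payload 14.6 kg.
Tool frame: the origin (TCP) lies midway between the tips of the shut fingers; the grasp point (between the pads) lies 19 mm behind it; y points along the fingers, z is the direction in which the jaws open and shut, and the axes are right-handed (so a half turn about y gives the same grasp; the last joint's range is limited). The gripper opens to 94 mm and grips with 3 to 60 N. Pads are 16 mm wide; open, the fingers measure 119 mm over their backs; the gripper's body (75 mm by 177 mm) begins 78 mm behind the grasp point.
Start: joints at [-1.308, 0.3, 1.521, -0, 1.321, -0.067], TCP at [178.112, -520.351, 205.446] pointing down, gripper open.
Joint ranges: [-3.03, 3.03], [-0.79, 2.21], [0.23, 2.52], [-1.04, 4.18], [0, 3.07], [-2.55, 2.55]. Speed limits (rad/s): [2.22, 2.22, 2.57, 3.14, 3.14, 3.14].

## Interface

Orientations are given as [roll, pitch, yaw] about the fixed x, y, z axes, in that order (R = Rz(yaw) Ry(pitch) Rx(roll)).
In Python, from cell import manip gives the robot as it stands.
- The arm moves only by the tool play_rows, never from a script. Its argument "series" is a list of rows, each a list of 3 entries, a list of its own where there are three numbers: the shift along the tool's x, y, z in m, then the turn about the tool's y in rad, then the closure, from 0 (fully open) to 1 (shut). In form: [[[dx, dy, dz], twist, grip], ...]. A call has 1 to 20 rows; each row is the pose to reach, as a shift and turn from the pose measured when the call began, along the tool's axes at that moment; what a row does not reach only later rows make up. A row lasts 1/10 s, in which the tool goes at most 50 mm and 8.59 degrees, less where a joint would pass 70% of its speed; a pose out of reach is approached as far as the arm can. A call with a gripper value outside its range is refused whole. The fingers move at their own pace and stop on an object; "squeeze" is the grip in N (left out, the last holds). Time passes only in rows, so rows that repeat a pose let the fingers close. It gives the time, the measured TCP pose, the force and the opening at its end, in the units of the state.
- manip.read_state(): the state, without advancing time (a new reading comes with each control period).
- manip.camera(name): name is "scene" or "top" or "wrist"; returns the picture (384x512x3 uint8, red, green, blue); there is no depth.
- manip.camera_params(name): a dict with "K" (3x3 intrinsics, pixels), "dist_coeffs" ([k1, k2, p1, p2, k3] as OpenCV has them; the pictures are not rectified), "rvec" (rotation vector, rad) and "tvec" (3), from world to camera coordinates, as OpenCV has them. Camera axes: x right, y down, z forward; pixel columns grow to the right and rows downward; lengths in mm; the calibration is good to about 2 mm. A picture is of the moment at which its call begins: read the wrist's pose just before it. camera_params takes no time and is no camera call; for the wrist camera it gives the pose at the moment of the call.
- manip.sign_off(): hands the job in, once; it reports no verdict.
The state is a dict: "clock": time; "joints": joint angles; "qd": joint speeds; "effort": joint torques, N m; "eef_pos": TCP position; "eef_rot": TCP orientation; "wrist_force": force on the tool from outside, world axes, zero at the start; "moment": the same for the moment, N m; "finger_gap": finger opening in mm.
Only numpy, scipy, OpenCV 4.12 (cv2) and the standard library are available. Lean on these libraries where they do the work, as an engineer would, in place of code of your own. Each camera call takes 0.05 s, during which the arm holds its last target. There are 200 camera calls.

## Task

Fit the rocker arms that are there to the cylinder head: swing the red keeper clear, pull the orange transit plug out of the bore and lay it in the blue bin, stand each rocker arm in a bay of its own (any bay, either way round), then push the rocker shaft from the keeper's side through the pedestals and every rocker arm until its brass head is fully home against the casting, and swing the keeper fully shut behind it. The rocker arms are soft aluminium, so handle them gently with a grip of no more than 25 N, and leave the spray can, screwdriver and mug alone.

Things in the scene. Friction and masses are not known exactly. Their poses are not given: they have to be found in the camera images.
- head: Fixed aluminium cylinder head. Base 120 (x) x 158 (y) x 40 mm high; origin: centre of its underside, z up. Four grey pedestals 44 (x) x 14 (y) mm, tops at z 79, centred at x 0, y -72, -24, 24, 72, with a 20 mm bore along y at x 0, z 64. Between them three bays, 34 mm wide in y, floor at z 40; lips 8 mm high leave 108 mm in x. An ear 30 mm high at x 40 to 95, y -165 to -79 carries the keeper.
- head_entry (a point): Centre of the bore's mouth in the end face on the keeper's side (head frame 0, -79, 64 mm); the shaft enters here moving along the head's +y. Axes as the head's. Apart from the keeper and its ear nothing stands on this side.
- bay0 (a point): Centre of the floor of the bay nearest the keeper (head frame 0, -48, 40 mm); axes as the head's.
- bay1 (a point): Centre of the floor of the middle bay (head frame 0, 0, 40 mm); axes as the head's.
- bay2 (a point): Centre of the floor of the far bay (head frame 0, 48, 40 mm); axes as the head's.
- keeper (a joint): Red keeper arm turning on a vertical pivot on the ear; rad. 0: shut, at its stop, along the head's -x behind the bore, blocking the shaft. Grows counter-clockwise seen from above to 2.2; from 1.7 it is clear of shaft and gripper. Light friction (0.03 N m), stays where left. The arm is 16 mm high.
- keeper_pivot (a point): Pivot axis of the keeper, at the height of the arm's middle (head frame 75, -139, 62 mm).
- keeper_knob (a point): On the axis of the keeper's upright black round knob (16 mm diameter, from z = 70 to 108 mm), 70 mm from the pivot; this point lies at z = 102 mm, a height to pinch it.
- shaft: Loose rocker shaft, 0.2 kg: steel rod 16 mm diameter, 158 mm long, its last 10 mm a cone to 6 mm, with a square brass head. Origin on the axis at the shoulder where rod meets brass head; x points to the nose; brass head x 0 to -50, y +-11, z -8 to +14 mm. Lies on the bench, axis 8 mm up, nose to the robot's left. Home: origin at head_entry, x along the head's +y; it settles 2 mm low in the bore.
- shaft_grip (a point): Middle of the shaft's brass head (shaft frame -27, 0, 3 mm), where to grip it across its 22 mm width.
- shaft_nose (a point): Tip of the shaft (shaft frame 158, 0, 0 mm).
- rocker0: Loose aluminium rocker arm standing on its feet, 0.22 kg; two or three of the three are there. 100 mm long (x), 28 mm wide (y), either way round alike; 40 mm round boss with a 20 mm bore along y, 24 mm up; on top a blue rib 30 (x) x 18 (y) mm from z 40 to 70 mm, to be gripped across x; arms and ends no higher than z 34 mm. Origin: centre of the underside, z up.
- rocker1: Loose aluminium rocker arm standing on its feet, 0.22 kg; two or three of the three are there. 100 mm long (x), 28 mm wide (y), either way round alike; 40 mm round boss with a 20 mm bore along y, 24 mm up; on top a blue rib 30 (x) x 18 (y) mm from z 40 to 70 mm, to be gripped across x; arms and ends no higher than z 34 mm. Origin: centre of the underside, z up.
- rocker2: Loose aluminium rocker arm standing on its feet, 0.22 kg; two or three of the three are there. 100 mm long (x), 28 mm wide (y), either way round alike; 40 mm round boss with a 20 mm bore along y, 24 mm up; on top a blue rib 30 (x) x 18 (y) mm from z 40 to 70 mm, to be gripped across x; arms and ends no higher than z 34 mm. Origin: centre of the underside, z up.
- rocker0_bore (a point): Centre of that rocker arm's bore (24 mm above its feet).
- rocker1_bore (a point): Centre of that rocker arm's bore (24 mm above its feet).
- rocker2_bore (a point): Centre of that rocker arm's bore (24 mm above its feet).
- plug: Loose orange transit plug, 80 g, that starts fully in the head's bore on the keeper's side: rod of 16 mm diameter and 60 mm length with a square head. Origin on the axis at the shoulder, on the end face at the start; x points to the nose (the head's +y at the start); square head x 0 to -40, y +-11, z -8 to +14 mm. It pulls straight out along the head's -y.
- plug_grip (a point): Middle of the plug's square head (plug frame -21, 0, 3 mm), where to grip it across its 22 mm width.
- bin: Fixed open blue bin, 150 (x) x 120 (y) x 35 mm high, walls and floor 4 mm; origin at the centre of its underside.
- spray: Bystander: spray can, 64 mm diameter, 170 mm high; origin at the centre of its base.
- screwdriver: Bystander: red-handled screwdriver lying on the bench, 200 mm long.
- mug: Bystander: white mug, 80 mm diameter, 90 mm high; origin at the centre of its base.
Not all that is in view belongs to the job. What is meant by the plug is not purple or turquoise, and is the smaller of those in its own colour.

How it is judged:
By the outcome, as a careful person would: the job done as asked, in the order asked, and still so for the second after the job is handed in, with the robot touching nothing.
Of rocker0, rocker1, rocker2 only 2 to 3 are there at a start; the rules pass over those that are not, and their reading is None.
At some moment in a run one of rocker0, rocker1, rocker2, shaft may be knocked a few centimetres aside while the robot is not near it.
Once in a run the grip may slacken for a moment while it holds something.
It also fails if it takes over 208 s, if anything falls off the work surface, if the arm or the gripper's body presses on something with over 40 N, if the wrist force passes 120 N, or if a joint passes its speed limit or range.

## Working session

There is one attempt and no reset: what is moved stays moved. The work goes in short steps, Python scripts to look and compute and a tool call to move; the robot and the scene stay as the last step left them, time stands still between calls to the robot, and variables do not carry over. Pictures are saved under pics/ and viewed, about 12 in all and at most 16, crops included, and the job is handed in when it is done.

Besides the shell and the picture viewer there is one more tool, called by a JSON object that holds its "api" and its "payload". play_rows: Moves the arm, as the interface text tells. Its arguments: {"type":"object","properties":{"series":{"type":"array","items":{"type":"array"}},"squeeze":{"type":"number"}},"required":["series"]}

```bash
ls; mkdir -p pics
python3 - <<'E'
from cell import manip
import cv2
s=manip.read_state();print(s)
for n in("scene","top"):
    cv2.imwrite(f"pics/{n}0.png",manip.camera(n)[:,:,::-1]); print(n,manip.camera_params(n))
E
```

```text
pics
{'clock': 0.0, 'joints': array([-1.30757894e+00,  3.00475914e-01,  1.52156424e+00,  2.25002581e-05,
        1.32069475e+00, -6.65717734e-02]), 'qd': array([-0.00029529,  0.0005903 ,  0.00106901,  0.0003717 , -0.00028797,
        0.00063801]), 'effort': array([ 7.35104804e-04, -5.31811559e+01, -3.52730942e+01,  7.08737341e-02,
        2.43776949e-02, -7.97226971e-05]), 'eef_pos': array([ 178.06513424, -520.10871869,  204.89081205]), 'eef_rot': array([-1.57193460e+00,  9.77310301e-05, -2.81180913e+00]), 'wrist_force': array([-0.74812069,  0.33632936, -0.39465186]), 'moment': array([ 0.01095543,  0.05180939, -0.00540094]), 'finger_gap': 93.85625662625382}
scene {'K': array([[347.97869603,   0.        , 255.59396266],
       [  0.        , 347.97869603, 194.66382277],
       [  0.        ,   0.        ,   1.        ]]), 'dist_coeffs': array([-0.09722471,  0.        ,  0.        ,  0.        ,  0.        ]), 'rvec': array([ 2.05407348,  0.64694066, -0.37595923]), 'tvec': array([-386.81346534,  -92.22755392, 1236.26641869])}
top {'K': array([[397.31737715,   0.        , 257.91131594],
       [  0.        , 397.31737715, 193.29645971],
       [  0.        ,   0.        ,   1.        ]]), 'dist_coeffs': array([-0.12955502,  0.        ,  0.        ,  0.        ,  0.        ]), 'rvec': array([ 2.1469234 , -2.17635294,  0.09301617]), 'tvec': array([  13.00050927,  515.50499724, 1074.83745563])}
```

View pics/scene0.png

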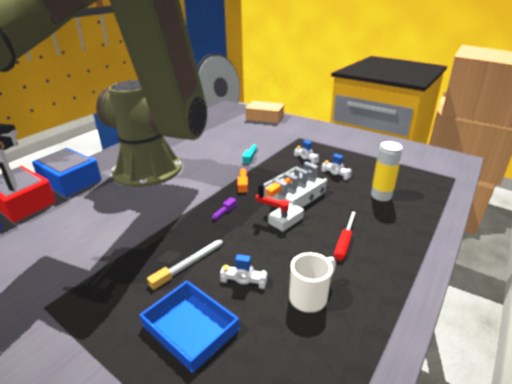

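View pics/top0.png

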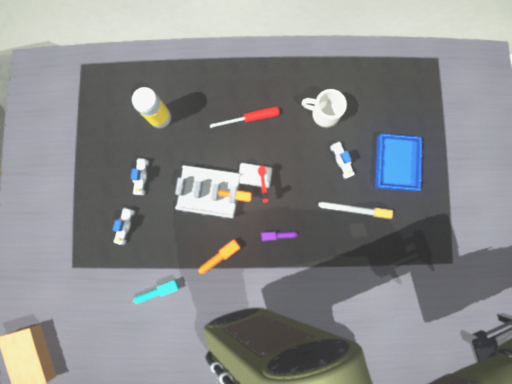

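Top view: head near (208,191), ear and keeper near (258,180), rockers at (140,177), (123,226) and (343,160), shaft at (355,210), bin at (400,162). The orange plug head is at (240,196); the larger orange one at (220,255) is a decoy. I'll write the helpers and take rough estimates.

```bash
cat > h.py <<'E'
import cv2, numpy as np
from scipy.spatial.transform import Rotation as R
from cell import manip
def par(n): 
    p=manip.camera_params(n); return {k:np.asarray(v,float) for k,v in p.items()}
def ray(p,uv,z):
    "pixels (N,2) -> world points on plane z (mm)"
    uv=np.asarray(uv,float).reshape(-1,1,2)
    n=cv2.undistortPoints(uv,p['K'],p['dist_coeffs']).reshape(-1,2)
    Rm=cv2.Rodrigues(p['rvec'])[0]; c=-Rm.T@p['tvec'].ravel()
    d=np.c_[n,np.ones(len(n))]@Rm
    z=np.broadcast_to(np.asarray(z,float),len(d))
    return c+d*((z-c[2])/d[:,2])[:,None]
def proj(p,X): return cv2.projectPoints(np.asarray(X,float).reshape(-1,1,3),p['rvec'],p['tvec'],p['K'],p['dist_coeffs'])[0].reshape(-1,2)
def snap(n,f,crop=None,k=1):
    "returns params at picture, saves (cropped x0,y0,x1,y1, scaled k) picture"
    p=par(n); im=manip.camera(n)[:,:,::-1].copy(); cv2.imwrite('pics/raw_'+f,im)
    o=im
    if crop: o=im[crop[1]:crop[3],crop[0]:crop[2]]
    if k!=1: o=cv2.resize(o,None,fx=k,fy=k,interpolation=cv2.INTER_CUBIC)
    cv2.imwrite('pics/'+f,o); np.savez('pics/'+f+'.npz',**p); return p,im
def load(f): return dict(np.load('pics/'+f+'.npz'))
def goto(x,y,z,yaw=None):
    """tool shift (m) for TCP target in mm. yaw = world angle (deg) of the jaw line (tool z); picks nearest"""
    s=manip.read_state(); Rm=R.from_euler('xyz',s['eef_rot']).as_matrix()
    d=Rm.T@(np.array([x,y,z])-s['eef_pos'])/1000
    t=0.
    a=np.degrees(np.arctan2(Rm[1,2],Rm[0,2]))
    if yaw is not None:
        e=(yaw-a+90)%180-90; t=-np.radians(e)*np.sign(-Rm[2,1]) if False else np.radians(e)*np.sign(Rm[2,1])
    print('shift',d.round(4),'twist',round(t,4),'| pos',s['eef_pos'].round(1),'jaw deg',round(a,1),'tooly',Rm[:,1].round(3),'gap',round(s['finger_gap'],1),'F',s['wrist_force'].round(1),'t',round(s['clock'],2),'j6',round(s['joints'][5],2))
    return d,t
E
python3 - <<'E'
from h import *
p=par('top')
for n,uv,z in [('r0',(140,177),60),('r1',(123,226),60),('r2',(345,160),60),('bin',(400,162),0),('shaftL',(320,206),8),('shaftR',(393,213),12),('plughead',(251,197),75),('keeperred',(266,200),62),('pivot',(262,172),70),('mug',(330,108),45),('spraytop',(145,100),170)]:
    print(n,ray(p,uv,z).round(0))
im=cv2.imread('pics/top0.png')
a=cv2.resize(im[130:250,100:290],None,fx=4.2,fy=4.2,interpolation=cv2.INTER_CUBIC);cv2.imwrite('pics/c1.png',a)
goto(400,0,300,90)
s=manip.read_state();print(R.from_euler('xyz',s['eef_rot']).as_matrix().round(3)); w=par('wrist');Rm=cv2.Rodrigues(w['rvec'])[0];print(-Rm.T@w['tvec'],Rm,w['K'])
E
```

```text
r0 [[562. 328.  60.]]
r1 [[428. 374.  60.]]
r2 [[ 600. -233.   60.]]
bin [[ 603. -406.    0.]]
shaftL [[ 479. -168.    8.]]
shaftR [[ 456. -374.   12.]]
plughead [[501.  24.  75.]]
keeperred [[494. -16.  62.]]
pivot [[568.  -6.  70.]]
mug [[ 751. -200.   45.]]
spraytop [[742. 286. 170.]]
shift [-0.3784 -0.0946 -0.4203] twist 0.3298 | pos [ 178.1 -520.1  204.9] jaw deg -71.1 tooly [-0.     0.001 -1.   ] gap 93.9 F [-0.3 -0.7  0.9] t 0.1 j6 -0.07
[[-0.946 -0.     0.324]
 [-0.324  0.001 -0.946]
 [-0.    -1.    -0.001]]
[ 252.84550045 -494.71087667  383.31277549] [[ 0.32447409 -0.94589366 -0.00132277]
 [-0.91079685 -0.31281147  0.26944031]
 [-0.25527566 -0.08622163 -0.96301618]] [[342.14232523   0.         252.30331677]
 [  0.         342.14232523 191.23960294]
 [  0.           0.           1.        ]]
```

View pics/c1.png

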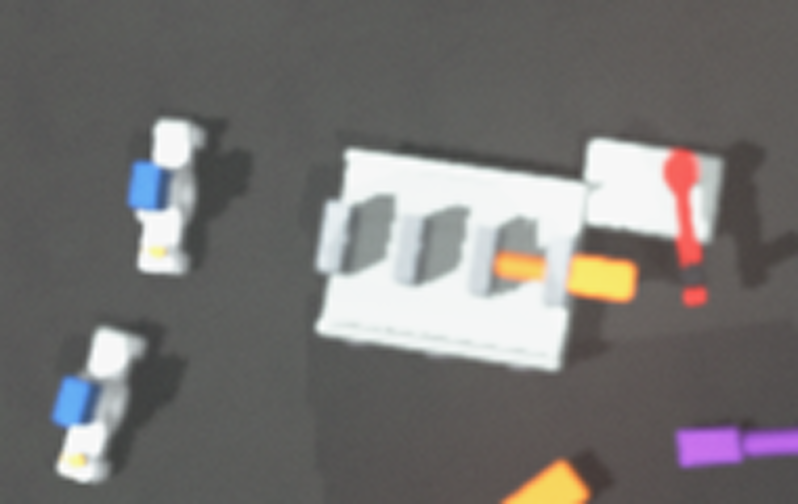

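The crop shows the head turned about -8°, with the keeper nearly shut and its knob near (692,275). I'll go above the head for a closer look with the wrist camera.

Run:
```python
from h import *
p=par('top')
c=np.array([(347,150),(585,183),(560,370),(318,328)])/4.2+[100,130]
w=ray(p,c,[48,48,48,48]);print(w.round(1)); d=w[0]-w[1];print(np.degrees(np.arctan2(-d[0],d[1])), w.mean(0))
goto(450,60,260,-6)
```

```text
[[592.9 212.5  48. ]
 [568.4  55.9  48. ]
 [447.   73.   48. ]
 [476.  230.7  48. ]]
-8.915707408166652 [521.07140553 143.01052896  48.        ]
shift [-0.4452 -0.0545 -0.4609] twist -1.1363 | pos [ 178.1 -520.1  204.9] jaw deg -71.1 tooly [-0.     0.001 -1.   ] gap 93.9 F [-0.3 -0.7  0.9] t 0.1 j6 -0.07
```

{"api": "play_rows", "payload": {"series": [[[-0.05, -0.055, -0.047], -0.1, 0], [[-0.502, -0.055, -0.473], -1.085, 0], [[-0.502, -0.055, -0.473], -1.085, 0], [[-0.502, -0.055, -0.473], -1.085, 0], [[-0.502, -0.055, -0.473], -1.085, 0], [[-0.502, -0.055, -0.473], -1.085, 0], [[-0.502, -0.055, -0.473], -1.085, 0], [[-0.502, -0.055, -0.473], -1.085, 0], [[-0.502, -0.055, -0.473], -1.085, 0], [[-0.502, -0.055, -0.473], -1.085, 0], [[-0.502, -0.055, -0.473], -1.085, 0], [[-0.502, -0.055, -0.473], -1.085, 0], [[-0.502, -0.055, -0.473], -1.085, 0], [[-0.502, -0.055, -0.473], -1.085, 0], [[-0.502, -0.055, -0.473], -1.085, 0], [[-0.502, -0.055, -0.473], -1.085, 0], [[-0.502, -0.055, -0.473], -1.085, 0], [[-0.502, -0.055, -0.473], -1.085, 0], [[-0.502, -0.055, -0.473], -1.085, 0], [[-0.502, -0.055, -0.473], -1.085, 0]]}}

```text
clock: 2.1
eef_pos: [499.7, 89.3, 260.7]
eef_rot: [-1.571, 0.001, -1.728]
wrist_force: [-0.7, 0.4, -0.9]
finger_gap: 93.8
```

Run:
```python
from h import *
goto(500,90,260,-9)
snap('wrist','w1.png',k=1.5)
```

```text
shift [-0.0007  0.0007  0.0001] twist 0.0001 | pos [499.7  89.3 260.7] jaw deg -9.0 tooly [ 0.     0.001 -1.   ] gap 93.8 F [-0.7  0.4 -0.9] t 2.1 j6 0.26
```

View pics/w1.png

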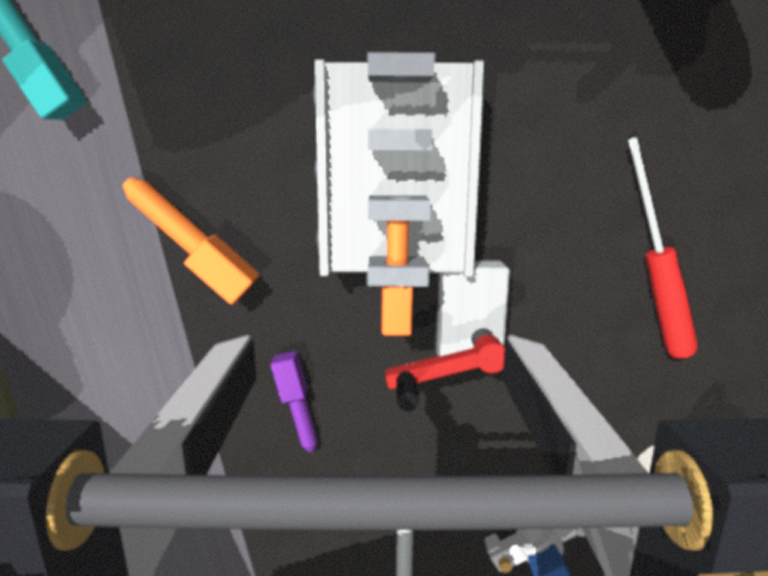

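```bash
cat > fit.py <<'E'
from h import *
from scipy.optimize import least_squares
def place(q,X):
    c,s=np.cos(q[2]),np.sin(q[2]); X=np.asarray(X,float)
    return np.c_[q[0]+c*X[:,0]-s*X[:,1], q[1]+s*X[:,0]+c*X[:,1], X[:,2]]
def fit(p,X,uv,q0):
    uv=np.asarray(uv,float)
    r=least_squares(lambda q:(proj(p,place(q,X))-uv).ravel(),q0,x_scale=[1,1,.01],loss='soft_l1')
    return r.x,(proj(p,place(r.x,X))-uv)
E
python3 - <<'E'
from fit import *
p=load('w1.png')
X=[(-60,-79,48),(60,-79,48),(60,79,48),(-60,79,48),(-22,-79,79),(22,-79,79),(-22,79,79),(22,79,79)]
uv=np.array([(320,275),(475,275),(483,61),(316,61),(370,286),(428,286),(368,53),(435,53)])/1.5
q,r=fit(p,X,uv,[521,143,-.15]);print('head',q,np.degrees(q[2]));print((r*1.5).round(1).tolist())
pts=dict(entry=(0,-79,64),piv=(75,-139,62),grip=(0,-100,67))
for k,v in pts.items(): print(k,place(q,[v])[0].round(1))
print('plughead far edge z78 on y-119:',(proj(p,place(q,[(-11,-119,78),(11,-119,78),(-11,-79,78)]))*1.5).round(0).tolist())
k=ray(p,np.array([408,398])/1.5,108)[0]; pv=place(q,[(75,-139,62)])[0]
print('piv px',proj(p,[pv])*1.5,'knob',k,'dist',np.hypot(*(k-pv)[:2]),'angle',np.degrees(np.arctan2(*(k-pv)[1::-1]))-180-np.degrees(q[2]))
np.save('head.npy',q)
E
```

```text
head [ 5.24032001e+02  1.43975771e+02 -1.56201090e-01] -8.949663204957465
[[1.3, 0.6], [-1.3, 0.6], [0.8, -0.3], [-0.8, -0.6], [-1.1, 0.1], [1.3, 0.1], [-0.3, -0.3], [0.2, -0.1]]
entry [511.7  65.9  64. ]
piv [576.5  -5.   62. ]
grip [508.5  45.2  67. ]
plughead far edge z78 on y-119: [[384.0, 337.0], [413.0, 337.0], [384.0, 286.0]]
piv px [[491.88753203 353.262958  ]] knob [506.08739201  -9.00003002 108.        ] dist 70.52131005253251 angle -347.79828560689293
```

The fit residuals are within 1.3 px and the knob lies 70.5 mm from the pivot, as it should. The keeper is at about 0.21 rad. Next I pinch the knob and swing it.

Run:
```python
from fit import *
q=np.load('head.npy'); goto(506,-9,200,-9); goto(506,-9,84,-9)
pv=place(q,[(75,-139,62)])[0]
s=manip.read_state(); Rm=R.from_euler('xyz',s['eef_rot']).as_matrix()
k=lambda t:pv[:2]+70*np.array([np.cos(np.pi+q[2]+t),np.sin(np.pi+q[2]+t)])
for t in np.arange(.213,2.0,.1): print(round(t,2),(Rm.T@np.r_[k(t)-k(.213),0]/1000).round(3))
```

```text
shift [0.0963 0.0605 0.0215] twist 0.0002 | pos [499.8  89.4 260.6] jaw deg -9.0 tooly [ 0.     0.001 -1.   ] gap 93.9 F [-0.5  0.5 -0.6] t 2.15 j6 0.26
shift [0.0964 0.1765 0.0215] twist 0.0002 | pos [499.8  89.4 260.6] jaw deg -9.0 tooly [ 0.     0.001 -1.   ] gap 93.9 F [-0.5  0.5 -0.6] t 2.15 j6 0.26
0.21 [0. 0. 0.]
0.31 [ 0.007 -0.     0.002]
0.41 [ 0.013 -0.     0.004]
0.51 [ 0.02  -0.     0.007]
0.61 [ 0.025 -0.     0.011]
0.71 [ 0.031 -0.     0.015]
0.81 [ 0.036 -0.     0.02 ]
0.91 [ 0.041 -0.     0.026]
1.01 [ 0.045 -0.     0.031]
1.11 [ 0.048 -0.     0.038]
1.21 [ 0.051 -0.     0.044]
1.31 [ 0.053 -0.     0.051]
1.41 [ 0.054 -0.     0.057]
1.51 [ 0.055 -0.     0.064]
1.61 [ 0.055 -0.     0.071]
1.71 [ 0.054 -0.     0.078]
1.81 [ 0.053 -0.     0.085]
1.91 [ 0.051 -0.     0.092]
```

{"api": "play_rows", "payload": {"series": [[[0.0965, 0.06, 0.0215], 0, 0.5], [[0.0965, 0.06, 0.0215], 0, 0.5], [[0.0965, 0.06, 0.0215], 0, 0.5], [[0.0965, 0.06, 0.0215], 0, 0.5], [[0.0965, 0.06, 0.0215], 0, 0.5], [[0.0965, 0.1, 0.0215], 0, 0.5], [[0.0965, 0.14, 0.0215], 0, 0.5], [[0.0965, 0.16, 0.0215], 0, 0.5], [[0.0965, 0.1765, 0.0215], 0, 0.5], [[0.0965, 0.1765, 0.0215], 0, 0.5], [[0.0965, 0.1765, 0.0215], 0, 0.9], [[0.0965, 0.1765, 0.0215], 0, 0.9], [[0.0965, 0.1765, 0.0215], 0, 0.9], [[0.0965, 0.1765, 0.0215], 0, 0.9], [[0.0965, 0.1765, 0.0215], 0, 0.9], [[0.0965, 0.1765, 0.0215], 0, 0.9]], "squeeze": 15}}

```text
clock: 3.75
eef_pos: [505.4, -9.1, 84.5]
eef_rot: [-1.572, 0.001, -1.728]
wrist_force: [-6.8, -0.2, 6.9]
finger_gap: 15.8
```

{"api": "play_rows", "payload": {"series": [[[0.007, 0, 0.002], 0, 0.9], [[0.013, 0, 0.004], 0, 0.9], [[0.02, 0, 0.007], 0, 0.9], [[0.025, 0, 0.011], 0, 0.9], [[0.031, 0, 0.015], 0, 0.9], [[0.036, 0, 0.02], 0, 0.9], [[0.041, 0, 0.026], 0, 0.9], [[0.045, 0, 0.031], 0, 0.9], [[0.048, 0, 0.038], 0, 0.9], [[0.051, 0, 0.044], 0, 0.9], [[0.053, 0, 0.051], 0, 0.9], [[0.054, 0, 0.057], 0, 0.9], [[0.055, 0, 0.064], 0, 0.9], [[0.055, 0, 0.071], 0, 0.9], [[0.054, 0, 0.078], 0, 0.9], [[0.053, 0, 0.085], 0, 0.9], [[0.051, 0, 0.092], 0, 0.9], [[0.051, 0, 0.092], 0, 0.9], [[0.051, 0, 0.092], 0, 0.9]]}}

```text
clock: 5.65
eef_pos: [588.8, -73.8, 84.4]
eef_rot: [-1.571, 0.001, -1.728]
wrist_force: [1.2, -0.5, 3.7]
finger_gap: 15.5
```

Run:
```python
from fit import *
q=np.load('head.npy'); s=manip.read_state(); print(s['finger_gap'],s['wrist_force'],s['eef_pos'])
pv=place(q,[(75,-139,62)])[0]; d=s['eef_pos']-pv; print(np.hypot(d[0],d[1]),(np.arctan2(d[1],d[0])+np.pi-q[2])%(2*np.pi))
```

```text
15.511435998393496 [ 1.20789433 -0.48795174  3.7333739 ] [588.80714846 -73.75579789  84.4368644 ]
69.84997957852349 1.9041867686246634
```

{"api": "play_rows", "payload": {"series": [[[0, 0, 0], 0, 0.45], [[0, 0, 0], 0, 0.45], [[0, 0, 0], 0, 0.45], [[0, -0.04, 0], 0, 0.45], [[0, -0.08, 0], 0, 0.45], [[-0.03, -0.09, -0.028], 0, 0.45], [[-0.105, -0.09, -0.098], 0, 0.45], [[-0.105, -0.09, -0.098], 0, 0.45], [[-0.105, -0.06, -0.098], 0, 0.45], [[-0.105, -0.02, -0.098], 0, 0.45], [[-0.105, 0.01, -0.098], 0, 0.45], [[-0.105, 0.036, -0.098], 0, 0.45], [[-0.105, 0.036, -0.098], 0, 0.45], [[-0.105, 0.036, -0.098], 0, 0.45], [[-0.105, 0.036, -0.098], 0, 0.85], [[-0.105, 0.036, -0.098], 0, 0.85], [[-0.105, 0.036, -0.098], 0, 0.85], [[-0.105, 0.036, -0.098], 0, 0.85], [[-0.105, 0.036, -0.098], 0, 0.85]], "squeeze": 30}}

```text
clock: 7.55
eef_pos: [508.3, 45.2, 49.1]
eef_rot: [-1.571, 0.001, -1.728]
wrist_force: [-4.1, -0.2, 7.4]
finger_gap: 21.6
```

Run:
```python
from h import *
goto(508.5,45.2,48,-9)
p=par('top'); print('bin inner corners px->?'); 
im=cv2.imread('pics/top0.png'); m=cv2.inRange(cv2.cvtColor(im,cv2.COLOR_BGR2HSV),(100,120,60),(125,255,255))
n,l,st,c=cv2.connectedComponentsWithStats(m)
for i in range(1,n):
    if st[i,4]>60:
        r=cv2.minAreaRect(np.argwhere(l==i)[:,::-1].astype(np.float32)); z=35 if st[i,4]>1000 else 60
        print(st[i],ray(p,c[i],z).round(0),ray(p,cv2.boxPoints(r),z).round(0).tolist() if z==35 else '')
```

```text
shift [0.     0.0011 0.0002] twist 0.0004 | pos [508.3  45.2  49.1] jaw deg -9.0 tooly [-0.     0.001 -1.   ] gap 21.6 F [-4.1 -0.2  7.4] t 7.55 j6 0.17
bin inner corners px->?
[ 375  133   48   58 2527] [[ 597. -390.   35.]] [[523.0, -317.0, 35.0], [682.0, -331.0, 35.0], [676.0, -466.0, 35.0], [516.0, -450.0, 35.0]]
[341 151  11  12  82] [[ 610. -235.   60.]] 
[131 168   8  12  80] [[571. 344.  60.]] 
[113 220  10  11  83] [[430. 391.  60.]]
```

The plug is gripped at 21.6 mm. Pulling it straight out now.

{"api": "play_rows", "payload": {"series": [[[0.004, 0, 0], 0, 0.85], [[0.01, 0, 0], 0, 0.85], [[0.018, 0, 0], 0, 0.85], [[0.026, 0, 0], 0, 0.85], [[0.034, 0, 0], 0, 0.85], [[0.042, 0, 0], 0, 0.85], [[0.05, 0, 0], 0, 0.85], [[0.058, 0, 0], 0, 0.85], [[0.066, 0, 0], 0, 0.85], [[0.075, 0, 0], 0, 0.85], [[0.085, 0, 0], 0, 0.85], [[0.085, -0.03, 0], 0, 0.85], [[0.085, -0.07, 0], 0, 0.85], [[0.085, -0.11, 0], 0, 0.85], [[0.085, -0.12, 0], 0, 0.85]]}}

```text
clock: 9.05
eef_pos: [496.4, -39.5, 173.1]
eef_rot: [-1.565, 0.001, -1.728]
wrist_force: [0.2, 0.7, -0.9]
finger_gap: 22.0
```

Run:
```python
from h import *
goto(569,-388,168,-95); goto(569,-388,10,-95)
```

```text
shift [0.3329 0.0055 0.1261] twist 1.5013 | pos [496.4 -39.5 173.1] jaw deg -9.0 tooly [ 0.006 -0.    -1.   ] gap 22.0 F [ 0.2  0.7 -0.9] t 9.05 j6 0.0
shift [0.3331 0.1635 0.1252] twist 1.5013 | pos [496.4 -39.5 173.1] jaw deg -9.0 tooly [ 0.006 -0.    -1.   ] gap 22.0 F [ 0.2  0.7 -0.9] t 9.05 j6 0.0
```

{"api": "play_rows", "payload": {"series": [[[0.333, 0, 0.126], 1.5, 0.85], [[0.333, 0, 0.126], 1.5, 0.85], [[0.333, 0, 0.126], 1.5, 0.85], [[0.333, 0, 0.126], 1.5, 0.85], [[0.333, 0, 0.126], 1.5, 0.85], [[0.333, 0, 0.126], 1.5, 0.85], [[0.333, 0, 0.126], 1.5, 0.85], [[0.333, 0, 0.126], 1.5, 0.85], [[0.333, 0, 0.126], 1.5, 0.85], [[0.333, 0, 0.126], 1.5, 0.85], [[0.333, 0, 0.126], 1.5, 0.85], [[0.333, 0, 0.126], 1.5, 0.85], [[0.333, 0, 0.126], 1.5, 0.85], [[0.333, 0.05, 0.126], 1.5, 0.85], [[0.333, 0.09, 0.126], 1.5, 0.85], [[0.333, 0.12, 0.126], 1.5, 0.85], [[0.333, 0.145, 0.126], 1.5, 0.85], [[0.333, 0.155, 0.126], 1.5, 0.85], [[0.333, 0.162, 0.125], 1.5, 0.85], [[0.333, 0.162, 0.125], 1.5, 0.85]]}}

```text
clock: 11.05
eef_pos: [568.8, -388.0, 11.7]
eef_rot: [-1.571, 0.006, 3.056]
wrist_force: [0.9, 0.2, -1.5]
finger_gap: 22.2
```

{"api": "play_rows", "payload": {"series": [[[0, 0, 0], 0, 0.6], [[0, 0, 0], 0, 0.6], [[0, 0, 0], 0, 0.6], [[0, -0.04, 0], 0, 0.6], [[0, -0.08, 0], 0, 0.6], [[0, -0.13, 0], 0, 0], [[0.044, -0.248, -0.054], -1.5, 0], [[0.044, -0.248, -0.054], -1.5, 0], [[0.044, -0.248, -0.054], -1.5, 0], [[0.044, -0.248, -0.054], -1.5, 0], [[0.044, -0.248, -0.054], -1.5, 0], [[0.044, -0.248, -0.054], -1.5, 0], [[0.044, -0.248, -0.054], -1.5, 0], [[0.044, -0.248, -0.054], -1.5, 0], [[0.044, -0.248, -0.054], -1.5, 0], [[0.044, -0.248, -0.054], -1.5, 0], [[0.044, -0.248, -0.054], -1.5, 0], [[0.044, -0.248, -0.054], -1.5, 0], [[0.044, -0.248, -0.054], -1.5, 0]]}}

```text
clock: 12.95
eef_pos: [528.1, -330.4, 259.7]
eef_rot: [-1.565, 0.001, -1.73]
wrist_force: [-0.3, -0.2, -1.0]
finger_gap: 94.2
```

Run:
```python
from h import *
goto(530,-330,260,-9)
snap('wrist','w2.png',k=1.5)
```

```text
shift [-0.0007 -0.0003  0.0018] twist -0.0025 | pos [ 528.1 -330.4  259.7] jaw deg -9.1 tooly [ 0.006 -0.    -1.   ] gap 94.2 F [-0.3 -0.2 -1. ] t 12.95 j6 -0.46
```

View pics/w2.png

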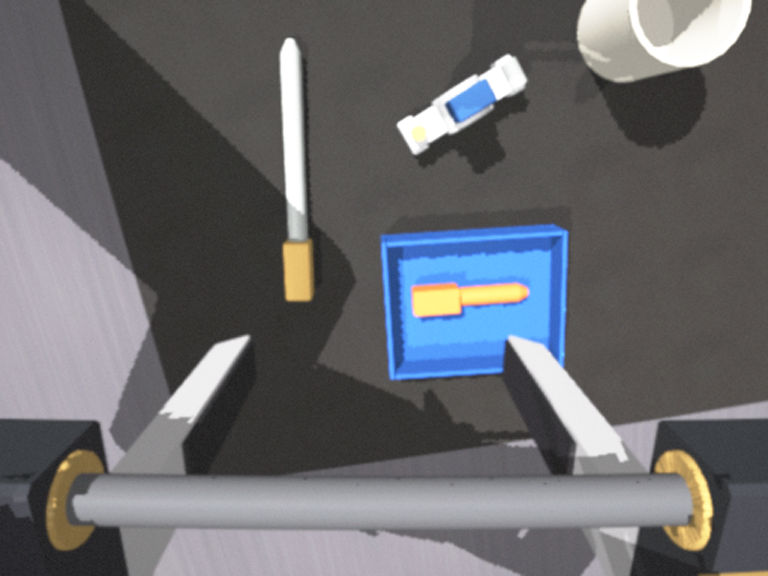

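The plug lies in the bin at (470,298). Rocker2's blue rib is at (470,100) and the shaft lies at x≈297 px with its nose at (290,40). I'll fit box silhouettes to the colour masks.

```bash
cat >> fit.py <<'E'
from scipy.optimize import minimize
def box(x0,x1,y0,y1,z0,z1): return np.array([(x,y,z) for x in(x0,x1) for y in(y0,y1) for z in(z0,z1)],float)
RIB=box(-15,15,-9,9,40,70); BRASS=box(-50,0,-11,11,0,22)
def cmask(im,kind,near):
    hsv=cv2.cvtColor(cv2.GaussianBlur(im,(0,0),.6),cv2.COLOR_BGR2HSV)
    lo,hi={'blue':((100,110,40),(125,255,255)),'brass':((8,110,40),(30,255,255))}[kind]
    m=cv2.inRange(hsv,lo,hi); n,l,st,c=cv2.connectedComponentsWithStats(m)
    ok=[i for i in range(1,n) if st[i,4]>30]
    i=min(ok,key=lambda i:np.hypot(*(c[i]-near))); return (l==i)
def silfit(p,im,kind,near,B,q0):
    m=cmask(im,kind,np.asarray(near)); S=8
    ys,xs=np.nonzero(m); x0,y0=xs.min()-8,ys.min()-8; w,h=xs.max()-x0+9,ys.max()-y0+9
    M=np.zeros((h,w),np.uint8);
    yy,xx=ys-y0,xs-x0; M[yy,xx]=1; M=cv2.resize(M,None,fx=S,fy=S,interpolation=cv2.INTER_NEAREST)
    def cost(q):
        uv=proj(p,place(q,B)); uv=(uv-[x0,y0]+.5)*S
        H=cv2.convexHull(uv.astype(np.float32)).astype(np.int32); A=np.zeros_like(M); cv2.fillConvexPoly(A,H,1)
        return 1-(A&M).sum()/max(1,(A|M).sum())
    best=None
    for da in(-.25,0,.25):
        q=np.array(q0,float)+[0,0,da]
        r=minimize(cost,q,method='Nelder-Mead',options=dict(initial_simplex=q+np.array([[0,0,0],[8,0,0],[0,8,0],[0,0,.2]]),xatol=.02,fatol=1e-4))
        if best is None or r.fun<best.fun: best=r
    return best.x,1-best.fun
E
python3 - <<'E'
from fit import *
p=load('w2.png'); im=cv2.imread('pics/raw_w2.png')
a=ray(p,np.array([(413,138),(520,68),(470,100)])/1.5,[30,30,65]); print(a.round(1))
d=a[1]-a[0]; y=np.arctan2(d[1],d[0]); print('ends yaw',np.degrees(y),'len',np.hypot(*d[:2]))
q,i=silfit(p,im,'blue',(470/1.5,100/1.5),RIB,[*a[2][:2],y]); print('rocker2',q.round(2),np.degrees(q[2]),'IoU',i)
b=ray(p,np.array([(290,40),(299,240),(299,270)])/1.5,[8,8,22]);print(b.round(1)); d=b[0]-b[1]; y=np.arctan2(d[1],d[0])
qs,i=silfit(p,im,'brass',(299/1.5,270/1.5),BRASS,[*b[1][:2],y]); print('shaft',qs.round(2),np.degrees(y),np.degrees(qs[2]),'IoU',i)
print('nose by brass fit',(proj(p,place(qs,[(158,0,8)]))*1.5).round(1),'len nose-shoulder',np.hypot(*d[:2]))
goto(q[0],q[1],180,np.degrees(q[2]))
E
```

```text
[[ 569.3 -252.6   30. ]
 [ 655.7 -214.6   30. ]
 [ 609.4 -233.5   65. ]]
ends yaw 23.72583603258623 len 94.38746670194864
rocker2 [ 6.0982e+02 -2.3418e+02  3.5000e-01] 20.245030790026888 IoU 0.7762040380409907
[[ 487.3 -164.3    8. ]
 [ 463.5 -319.9    8. ]
 [ 460.9 -342.6   22. ]]
shaft [ 461.73 -320.4     1.41] 81.30941383389585 81.0427455967435 IoU 0.9198510606288551
nose by brass fit [[288.8  40.2]] len nose-shoulder 157.42360748743945
shift [-0.1079  0.08    0.065 ] twist -0.5121 | pos [ 528.1 -330.4  259.6] jaw deg -9.1 tooly [ 0.006 -0.    -1.   ] gap 93.8 F [-0.3 -0.2  1.2] t 13.0 j6 -0.46
```

{"api": "play_rows", "payload": {"series": [[[-0.108, 0.08, 0.065], -0.545, 0.4], [[-0.108, 0.08, 0.065], -0.545, 0.4], [[-0.108, 0.08, 0.065], -0.545, 0.4], [[-0.108, 0.12, 0.065], -0.545, 0.4], [[-0.108, 0.12, 0.065], -0.545, 0.4], [[-0.108, 0.12, 0.065], -0.545, 0.4], [[-0.108, 0.12, 0.065], -0.545, 0.4], [[-0.108, 0.12, 0.065], -0.545, 0.4], [[-0.108, 0.12, 0.065], -0.545, 0.4]]}}

```text
clock: 13.9
eef_pos: [610.3, -234.7, 141.6]
eef_rot: [-1.564, -0.004, -1.186]
wrist_force: [-0.0, -0.1, -0.8]
finger_gap: 56.3
```

```bash
cat >> fit.py <<'E'
def rockercheck(f,q0):
    p,im=snap('wrist',f,k=1.5); uv=proj(p,place(q0,[(0,0,60)]))[0]
    q,i=silfit(p,im,'blue',uv,RIB,q0); m=cmask(im,'blue',uv)
    o=im.copy(); 
    for a in [RIB,box(-50,50,-14,14,0,0)]:
        cv2.polylines(o,[cv2.convexHull(proj(p,place(q,a)).astype(np.float32)).astype(int)],True,(0,255,0),1)
    o[m]=o[m]//2+np.array([0,0,127],np.uint8)
    cv2.imwrite('pics/ov_'+f,cv2.resize(o,None,fx=1.5,fy=1.5)); print('rocker',q.round(2),'deg',np.degrees(q[2]).round(2),'IoU',round(i,3)); return q
E
python3 - <<'E'
from fit import *
q=rockercheck('w3.png',[610,-234,.41])
goto(q[0],q[1],43,np.degrees(q[2]))
E
```

```text
rocker [ 6.1093e+02 -2.3411e+02  3.3000e-01] deg 18.99 IoU 0.884
shift [-0.0005  0.0982  0.0002] twist 0.0535 | pos [ 610.2 -234.6  141.2] jaw deg 22.1 tooly [ 0.007 -0.001 -1.   ] gap 56.3 F [-0.5  0.3  0.2] t 13.95 j6 -0.81
```

View pics/ov_w3.png

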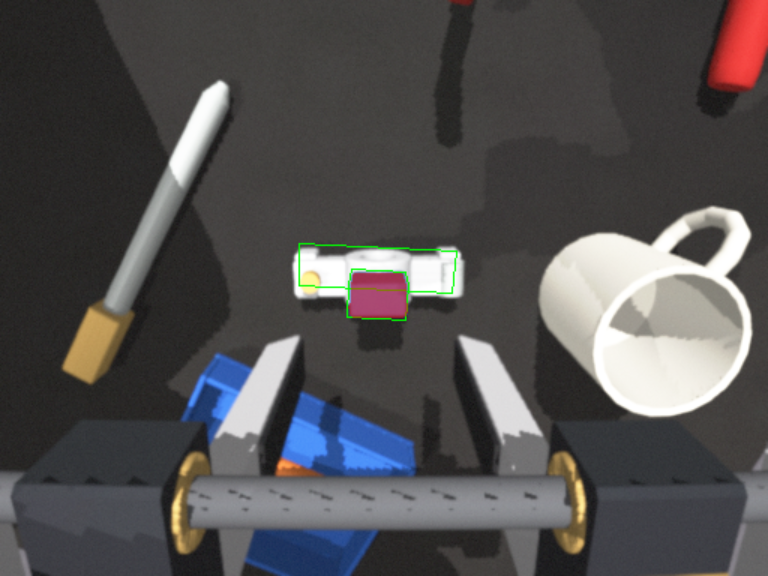

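The rocker lies square to the jaws and is centred at column 378. I'll descend and grip it at 20 N.

{"api": "play_rows", "payload": {"series": [[[-0.0005, 0.04, 0], 0, 0.4], [[-0.0005, 0.07, 0], 0, 0.4], [[-0.0005, 0.09, 0], 0, 0.4], [[-0.0005, 0.098, 0], 0, 0.4], [[-0.0005, 0.098, 0], 0, 0.4], [[-0.0005, 0.098, 0], 0, 0.4], [[-0.0005, 0.098, 0], 0, 0.75], [[-0.0005, 0.098, 0], 0, 0.75], [[-0.0005, 0.098, 0], 0, 0.75], [[-0.0005, 0.098, 0], 0, 0.75], [[-0.0005, 0.098, 0], 0, 0.75], [[-0.0005, 0.098, 0], 0, 0.75], [[-0.0005, 0.06, 0], 0, 0.75], [[-0.0005, 0, 0], 0, 0.75], [[-0.0005, -0.03, 0], 0, 0.75], [[-0.0005, -0.03, 0], 0, 0.75]], "squeeze": 20}}

```text
clock: 15.55
eef_pos: [611.6, -234.8, 177.3]
eef_rot: [-1.558, -0.01, -1.186]
wrist_force: [0.4, 0.6, -2.3]
finger_gap: 30.1
```

Run:
```python
from fit import *
h=np.load('head.npy')
for y in(-48,0,48): print(place(h,[(0,y,40)]).round(1))
b=place(h,[(0,-48,40)])[0]; goto(b[0],b[1],170,np.degrees(h[2]))
```

```text
[[516.6  96.6  40. ]]
[[524. 144.  40.]]
[[531.5 191.4  40. ]]
shift [-0.3428  0.0043  0.0363] twist 0.5412 | pos [ 611.6 -234.8  177.3] jaw deg 22.1 tooly [ 0.016 -0.004 -1.   ] gap 30.1 F [ 0.4  0.6 -2.3] t 15.55 j6 -0.81
```

{"api": "play_rows", "payload": {"series": [[[-0.343, 0, 0.036], 0.541, 0.75], [[-0.343, 0, 0.036], 0.541, 0.75], [[-0.343, 0, 0.036], 0.541, 0.75], [[-0.343, 0, 0.036], 0.541, 0.75], [[-0.343, 0, 0.036], 0.541, 0.75], [[-0.343, 0, 0.036], 0.541, 0.75], [[-0.343, 0, 0.036], 0.541, 0.75], [[-0.343, 0, 0.036], 0.541, 0.75], [[-0.343, 0, 0.036], 0.541, 0.75], [[-0.343, 0, 0.036], 0.541, 0.75], [[-0.343, 0, 0.036], 0.541, 0.75], [[-0.343, 0, 0.036], 0.541, 0.75], [[-0.343, 0, 0.036], 0.541, 0.75], [[-0.343, 0, 0.036], 0.541, 0.75], [[-0.343, 0, 0.036], 0.541, 0.75]]}}

```text
clock: 17.05
eef_pos: [516.2, 96.5, 174.3]
eef_rot: [-1.555, -0.002, -1.727]
wrist_force: [0.2, -0.5, -2.6]
finger_gap: 30.1
```

Run:
```python
from fit import *
h=np.load('head.npy')
b=place(h,[(0,-48,40)])[0]; goto(b[0],b[1],100,np.degrees(h[2])); 
p,im=snap('wrist','w4.png',k=1.5)
# rib in hand vs TCP
s=manip.read_state();z=s['eef_pos'][2]
B=RIB+[0,0,z-43]
h0=[*s['eef_pos'][:2],h[2]]
q,i=silfit(p,im,'blue',proj(p,[[h0[0],h0[1],z+20]])[0],B,h0); print(q,np.degrees(q[2]),i)
```

```text
shift [-0.0003  0.0743 -0.0009] twist -0.0001 | pos [516.2  96.5 174.3] jaw deg -9.0 tooly [ 0.016 -0.004 -1.   ] gap 30.1 F [ 0.2 -0.5 -2.6] t 17.05 j6 0.28
[ 5.16405830e+02  9.72772546e+01 -1.75184473e-01] -10.037330938454074 0.8881314218337669
```

View pics/w4.png

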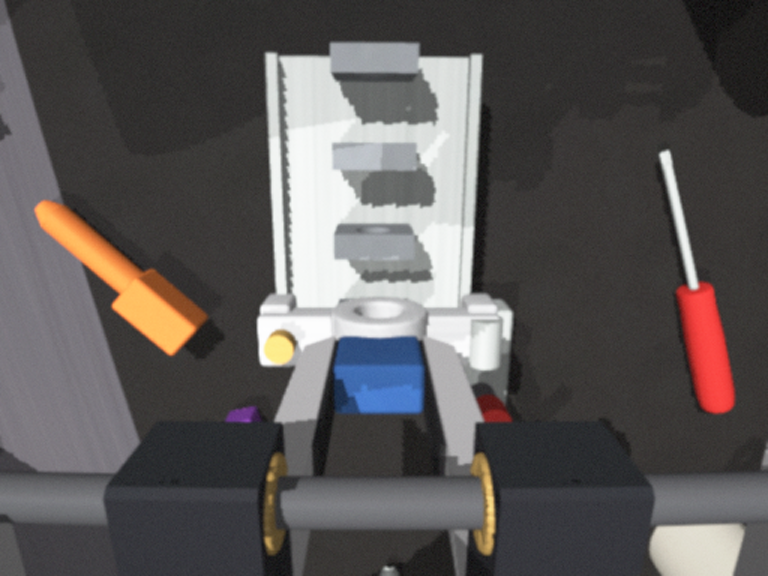

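{"api": "play_rows", "payload": {"series": [[[0, 0.03, -0.0005], 0, 0.75], [[0, 0.05, -0.0007], 0, 0.75], [[0, 0.06, -0.001], 0, 0.75], [[0, 0.07, -0.001], 0, 0.75], [[0, 0.078, -0.001], 0, 0.75], [[0, 0.084, -0.001], 0, 0.75], [[0, 0.088, -0.001], 0, 0.75], [[0, 0.09, -0.001], 0, 0.75], [[0, 0.0905, -0.001], 0, 0.75], [[0, 0.0905, -0.001], 0, 0.75]]}}

```text
clock: 18.1
eef_pos: [516.8, 96.3, 84.3]
eef_rot: [-1.554, -0.002, -1.727]
wrist_force: [-1.7, -0.1, 1.6]
finger_gap: 30.1
```

{"api": "play_rows", "payload": {"series": [[[0, 0, 0], 0, 0.55], [[0, 0, 0], 0, 0.55], [[0, 0, 0], 0, 0.55], [[0, -0.03, 0], 0, 0.55], [[0, -0.07, 0], 0, 0.55], [[0, -0.11, 0], 0, 0.55], [[-0.217, -0.176, -0.062], 0, 0.4], [[-0.217, -0.176, -0.062], 0, 0.4], [[-0.217, -0.176, -0.062], 0, 0.4], [[-0.217, -0.176, -0.062], 0, 0.4], [[-0.217, -0.176, -0.062], 0, 0.4], [[-0.217, -0.176, -0.062], 0, 0.4], [[-0.217, -0.176, -0.062], 0, 0.4], [[-0.217, -0.176, -0.062], 0, 0.4], [[-0.217, -0.176, -0.062], 0, 0.4], [[-0.217, -0.176, -0.062], 0, 0.4], [[-0.217, -0.176, -0.062], 0, 0.4]]}}

```text
clock: 19.8
eef_pos: [486.7, 320.6, 258.9]
eef_rot: [-1.554, -0.002, -1.728]
wrist_force: [-0.3, 0.6, -0.5]
finger_gap: 56.5
```

Run:
```python
from fit import *
goto(490,320,260,-9)
p,im=snap('wrist','w5.png',k=1.5)
for c in [(571,344,-.1),(430,391,-.26)]:
    uv=proj(p,[[c[0],c[1],60]])[0]; q,i=silfit(p,im,'blue',uv,RIB,c); print(q.round(2),np.degrees(q[2]).round(1),i,uv*1.5)
h=np.load('head.npy'); m=cmask(im,'blue',proj(p,place(h,[(0,-48,100)]))[0]); 
print('bay0 rib', silfit(p,im,'blue',proj(p,place(h,[(0,-48,100)]))[0],RIB+[0,0,40],[516.6,96.6,h[2]]))
```

```text
shift [ 0.     -0.0011  0.0034] twist 0.0001 | pos [486.7 320.6 258.9] jaw deg -9.0 tooly [ 0.016 -0.004 -1.   ] gap 56.5 F [-0.3  0.6 -0.5] t 19.8 j6 0.68
[ 5.7221e+02  3.4257e+02 -2.3000e-01] -13.0 0.8179424293274816 [481.76056502 203.36431131]
[ 4.3066e+02  3.8844e+02 -1.5000e-01] -8.5 0.7999089155593656 [280.014083   169.52676127]
bay0 rib (array([5.16877598e+02, 9.71983576e+01, 1.48951599e-02]), np.float64(0.5238124671632104))
```

View pics/w5.png

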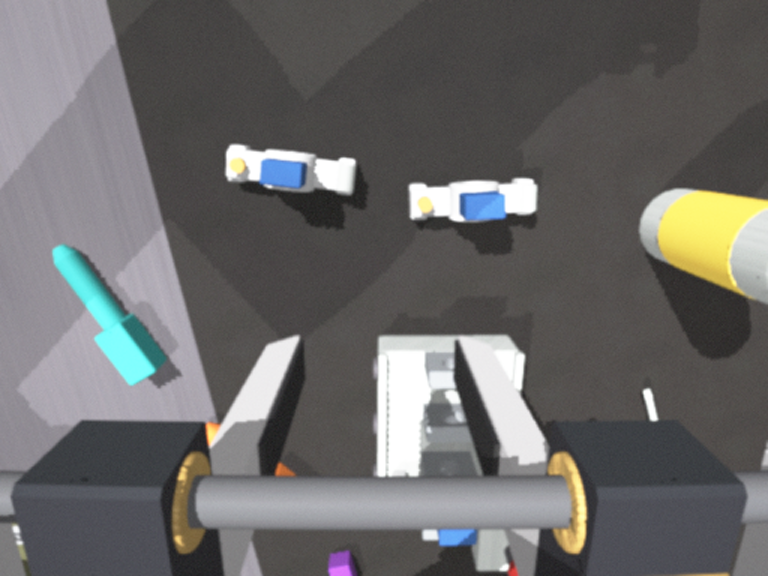

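Rockers stand at (285,172) and (480,203) px. From their ends their yaws are about -16° and -5°. The right one goes first.

Run:
```python
from fit import *
p=load('w5.png')
for e in [((419,203),(526,196)),((237,166),(347,175))]:
    a=ray(p,np.array(e)/1.5,[32,32]); d=a[1]-a[0]; print(np.degrees(np.arctan2(d[1],d[0])),np.hypot(*d[:2]),a.mean(0).round(1))
goto(572.2,342.6,150,-5); goto(572.2,342.6,43.5,-5)
```

```text
-5.172805209080132 84.74088694726895 [569.7 344.1  32. ]
-13.826031107503841 84.96402187152636 [434.1 388.2  32. ]
shift [-0.0352  0.1102  0.0792] twist -0.0696 | pos [486.7 320.7 258.9] jaw deg -9.0 tooly [ 0.016 -0.004 -1.   ] gap 56.6 F [-0.3  0.3 -0.3] t 19.85 j6 0.68
shift [-0.0354  0.2166  0.0775] twist -0.0696 | pos [486.7 320.7 258.9] jaw deg -9.0 tooly [ 0.016 -0.004 -1.   ] gap 56.6 F [-0.3  0.3 -0.3] t 19.85 j6 0.68
```

{"api": "play_rows", "payload": {"series": [[[-0.035, 0.05, 0.079], -0.07, 0.4], [[-0.035, 0.11, 0.079], -0.07, 0.4], [[-0.035, 0.11, 0.079], -0.07, 0.4], [[-0.035, 0.14, 0.0785], -0.07, 0.4], [[-0.035, 0.165, 0.0785], -0.07, 0.4], [[-0.035, 0.19, 0.078], -0.07, 0.4], [[-0.035, 0.205, 0.0775], -0.07, 0.4], [[-0.035, 0.2155, 0.0775], -0.07, 0.4], [[-0.035, 0.2155, 0.0775], -0.07, 0.4], [[-0.035, 0.2155, 0.0775], -0.07, 0.75], [[-0.035, 0.2155, 0.0775], -0.07, 0.75], [[-0.035, 0.2155, 0.0775], -0.07, 0.75], [[-0.035, 0.2155, 0.0775], -0.07, 0.75], [[-0.035, 0.2155, 0.0775], -0.07, 0.75], [[-0.035, 0.2155, 0.0775], -0.07, 0.75]], "squeeze": 20}}

```text
clock: 21.35
eef_pos: [572.3, 342.4, 45.4]
eef_rot: [-1.554, -0.002, -1.658]
wrist_force: [-1.0, -0.9, 5.9]
finger_gap: 29.9
```

Run:
```python
from fit import *
h=np.load('head.npy');b=place(h,[(0,0,40)])[0]; goto(b[0],b[1],180,np.degrees(h[2]))
```

```text
shift [ 0.2022 -0.1347 -0.0286] twist 0.0694 | pos [572.3 342.4  45.4] jaw deg -5.0 tooly [ 0.017 -0.004 -1.   ] gap 29.9 F [-1.  -0.9  5.9] t 21.35 j6 0.58
```

{"api": "play_rows", "payload": {"series": [[[0, -0.03, 0], 0, 0.75], [[0, -0.07, 0], 0, 0.75], [[0, -0.11, 0], 0, 0.75], [[0, -0.135, 0], 0, 0.75], [[0.05, -0.135, -0.007], 0.02, 0.75], [[0.202, -0.135, -0.0286], 0.0694, 0.75], [[0.202, -0.135, -0.0286], 0.0694, 0.75], [[0.202, -0.135, -0.0286], 0.0694, 0.75], [[0.202, -0.135, -0.0286], 0.0694, 0.75], [[0.202, -0.135, -0.0286], 0.0694, 0.75], [[0.202, -0.135, -0.0286], 0.0694, 0.75], [[0.202, -0.135, -0.0286], 0.0694, 0.75], [[0.202, -0.135, -0.0286], 0.0694, 0.75], [[0.202, -0.135, -0.0286], 0.0694, 0.75]]}}

```text
clock: 22.75
eef_pos: [524.0, 144.8, 180.1]
eef_rot: [-1.554, -0.001, -1.726]
wrist_force: [0.2, 0.8, -1.4]
finger_gap: 30.1
```

```bash
cat >> fit.py <<'E'
def inhand(f,bay,zg):
    h=np.load('head.npy'); b=place(h,[(0,bay,40)])[0]
    p,im=snap('wrist',f,k=1.5); s=manip.read_state(); e=s['eef_pos']
    B=RIB+[0,0,e[2]-zg]; q,i=silfit(p,im,'blue',proj(p,[[e[0],e[1],e[2]+20]])[0],B,[e[0],e[1],h[2]])
    o=q[:2]-e[:2]; u=np.array([-np.sin(h[2]),np.cos(h[2])]); dy=o@u
    print('rib-TCP along head y',round(dy,2),'deg',np.degrees(q[2]).round(1),'IoU',round(i,3))
    t=b[:2]-dy*u; goto(t[0],t[1],zg+41,np.degrees(h[2]))
E
python3 -c "
from fit import *
inhand('w6.png',0,45.4)"
```

```text
rib-TCP along head y 1.08 deg -7.7 IoU 0.898
shift [ 0.0016  0.0938 -0.0015] twist 0.0007 | pos [524.  144.7 180.2] jaw deg -8.9 tooly [ 0.017 -0.004 -1.   ] gap 29.5 F [-0.9 -0.4 -1.8] t 22.8 j6 0.36
```

View pics/w6.png

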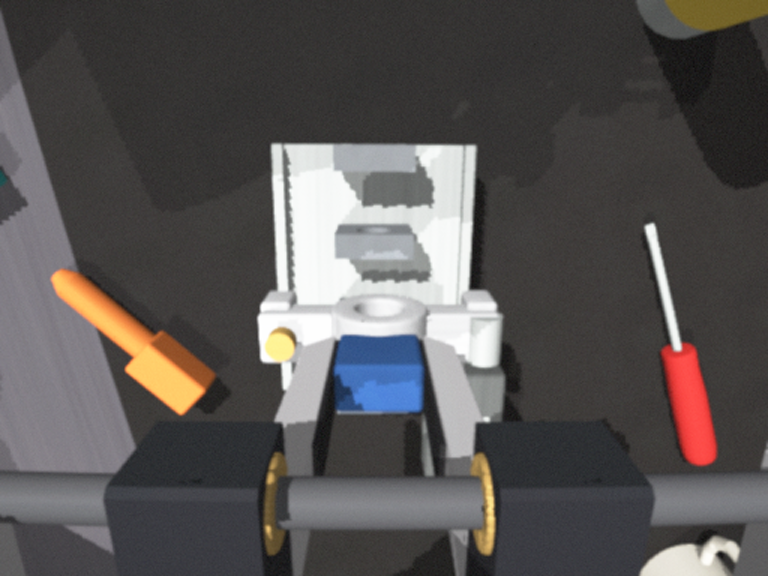

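{"api": "play_rows", "payload": {"series": [[[0.001, 0.03, -0.0005], 0, 0.75], [[0.001, 0.05, -0.001], 0, 0.75], [[0.001, 0.06, -0.001], 0, 0.75], [[0.001, 0.07, -0.0015], 0, 0.75], [[0.001, 0.08, -0.0015], 0, 0.75], [[0.001, 0.086, -0.0015], 0, 0.75], [[0.001, 0.09, -0.0015], 0, 0.75], [[0.001, 0.093, -0.0015], 0, 0.75], [[0.001, 0.0945, -0.0015], 0, 0.75], [[0.001, 0.0945, -0.0015], 0, 0.75]]}}

```text
clock: 23.8
eef_pos: [524.2, 143.6, 86.2]
eef_rot: [-1.553, -0.001, -1.726]
wrist_force: [-1.1, 0.2, -0.1]
finger_gap: 30.0
```

{"api": "play_rows", "payload": {"series": [[[0, 0, 0], 0, 0.55], [[0, 0, 0], 0, 0.55], [[0, 0, 0], 0, 0.55], [[0, -0.03, 0], 0, 0.55], [[0, -0.07, 0], 0, 0.55], [[0, -0.1, 0], 0, 0.55], [[-0.05, -0.1, -0.03], 0.1, 0.4], [[-0.227, -0.065, -0.13], 0.1, 0.4], [[-0.227, -0.065, -0.13], 0.1, 0.4], [[-0.227, -0.065, -0.13], 0.1, 0.4], [[-0.227, -0.065, -0.13], 0.1, 0.4], [[-0.227, -0.065, -0.13], 0.1, 0.4], [[-0.227, -0.065, -0.13], 0.1, 0.4], [[-0.227, -0.065, -0.13], 0.1, 0.4], [[-0.227, -0.065, -0.13], 0.1, 0.4], [[-0.227, -0.065, -0.13], 0.1, 0.4]]}}

```text
clock: 25.4
eef_pos: [430.6, 387.2, 149.1]
eef_rot: [-1.553, 0.001, -1.828]
wrist_force: [0.4, 0.8, -0.2]
finger_gap: 56.4
```

Run:
```python
from fit import *
q=rockercheck('w7.png',[430.6,388.4,-.25])
goto(q[0],q[1],43.5,-15)
```

```text
rocker [ 4.3126e+02  3.8851e+02 -3.6000e-01] deg -20.48 IoU 0.869
shift [-0.0012  0.1055 -0.0014] twist 0.0048 | pos [430.5 387.4 149. ] jaw deg -14.7 tooly [ 0.018 -0.003 -1.   ] gap 56.1 F [ 0.2 -0.1 -0.6] t 25.45 j6 0.94
```

View pics/ov_w7.png

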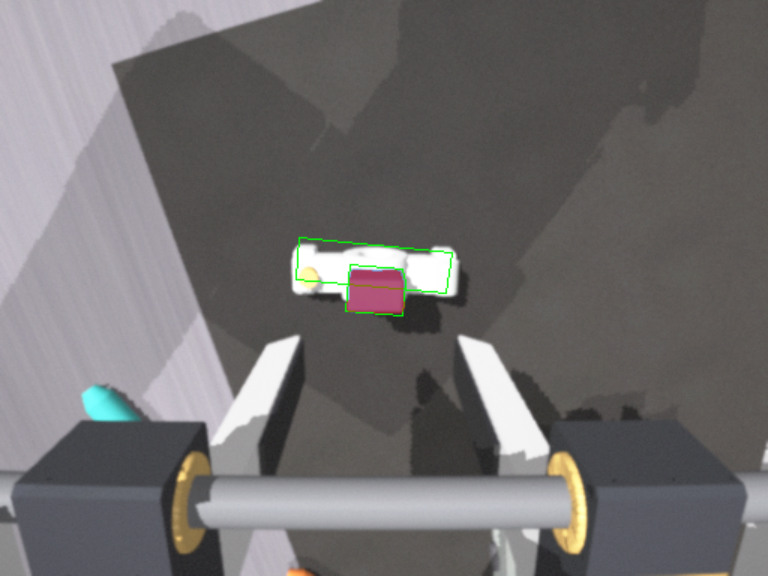

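Square to the jaws again. Descend and grip.

{"api": "play_rows", "payload": {"series": [[[-0.001, 0.04, -0.0005], 0.01, 0.4], [[-0.001, 0.07, -0.001], 0.01, 0.4], [[-0.001, 0.09, -0.001], 0.01, 0.4], [[-0.001, 0.1, -0.0014], 0.01, 0.4], [[-0.001, 0.105, -0.0014], 0.01, 0.4], [[-0.001, 0.105, -0.0014], 0.01, 0.4], [[-0.001, 0.105, -0.0014], 0.01, 0.75], [[-0.001, 0.105, -0.0014], 0.01, 0.75], [[-0.001, 0.105, -0.0014], 0.01, 0.75], [[-0.001, 0.105, -0.0014], 0.01, 0.75], [[-0.001, 0.105, -0.0014], 0.01, 0.75], [[-0.001, 0.105, -0.0014], 0.01, 0.75]], "squeeze": 20}}

```text
clock: 26.65
eef_pos: [431.4, 388.6, 44.5]
eef_rot: [-1.553, 0.002, -1.838]
wrist_force: [-1.2, 0.3, 5.7]
finger_gap: 30.0
```

Run:
```python
from fit import *
h=np.load('head.npy');b=place(h,[(0,48,40)])[0]; goto(b[0],b[1],180,np.degrees(h[2]))
```

```text
shift [ 0.1635 -0.1331  0.151 ] twist -0.1108 | pos [431.4 388.6  44.5] jaw deg -15.3 tooly [ 0.018 -0.003 -1.   ] gap 30.0 F [-1.2  0.3  5.7] t 26.65 j6 0.95
```

{"api": "play_rows", "payload": {"series": [[[0, -0.03, 0], 0, 0.75], [[0, -0.07, 0], 0, 0.75], [[0, -0.11, 0], 0, 0.75], [[0, -0.133, 0], 0, 0.75], [[0.05, -0.133, 0.046], -0.03, 0.75], [[0.1635, -0.133, 0.151], -0.111, 0.75], [[0.1635, -0.133, 0.151], -0.111, 0.75], [[0.1635, -0.133, 0.151], -0.111, 0.75], [[0.1635, -0.133, 0.151], -0.111, 0.75], [[0.1635, -0.133, 0.151], -0.111, 0.75], [[0.1635, -0.133, 0.151], -0.111, 0.75], [[0.1635, -0.133, 0.151], -0.111, 0.75], [[0.1635, -0.133, 0.151], -0.111, 0.75], [[0.1635, -0.133, 0.151], -0.111, 0.75]]}}

```text
clock: 28.05
eef_pos: [531.1, 192.2, 179.8]
eef_rot: [-1.553, -0.0, -1.726]
wrist_force: [-0.5, -0.2, -1.5]
finger_gap: 29.9
```

```bash
python3 -c "
from fit import *
inhand('w8.png',48,44.5)"
```

```text
rib-TCP along head y 1.32 deg -7.8 IoU 0.881
shift [ 0.0019  0.0944 -0.0013] twist 0.0012 | pos [531.2 192.  179.9] jaw deg -8.9 tooly [ 0.018 -0.003 -1.   ] gap 29.9 F [-0.4  0.  -1.7] t 28.1 j6 0.44
```

{"api": "play_rows", "payload": {"series": [[[0.0012, 0.03, -0.0005], 0, 0.75], [[0.0012, 0.05, -0.001], 0, 0.75], [[0.0012, 0.06, -0.001], 0, 0.75], [[0.0012, 0.07, -0.0013], 0, 0.75], [[0.0012, 0.08, -0.0013], 0, 0.75], [[0.0012, 0.086, -0.0013], 0, 0.75], [[0.0012, 0.09, -0.0013], 0, 0.75], [[0.0012, 0.093, -0.0013], 0, 0.75], [[0.0012, 0.095, -0.0013], 0, 0.75], [[0.0012, 0.095, -0.0013], 0, 0.75]]}}

```text
clock: 29.1
eef_pos: [531.6, 190.8, 85.3]
eef_rot: [-1.552, 0.0, -1.726]
wrist_force: [0.1, -0.6, 0.1]
finger_gap: 29.9
```

{"api": "play_rows", "payload": {"series": [[[0, 0, 0], 0, 0.55], [[0, 0, 0], 0, 0.55], [[0, 0, 0], 0, 0.55], [[0, -0.03, 0], 0, 0.55], [[0, -0.07, 0], 0, 0.55], [[0, -0.1, 0], 0, 0.55], [[0.105, -0.175, -0.016], 0, 0.4], [[0.105, -0.175, -0.016], 0, 0.4], [[0.105, -0.175, -0.016], 0, 0.4], [[0.105, -0.175, -0.016], 0, 0.4], [[0.105, -0.175, -0.016], 0, 0.4], [[0.105, -0.175, -0.016], 0, 0.4], [[0.105, -0.175, -0.016], 0, 0.4]]}}

```text
clock: 30.4
eef_pos: [496.3, 90.8, 259.0]
eef_rot: [-1.554, -0.0, -1.725]
wrist_force: [0.1, -0.3, -0.3]
finger_gap: 56.5
```

Run:
```python
from fit import *
snap('wrist','w9.png',k=1.5)
p,im=snap('top','t2.png')
d=cv2.inRange(cv2.cvtColor(im,cv2.COLOR_BGR2HSV),(8,110,40),(30,255,255)); n,l,st,c=cv2.connectedComponentsWithStats(d)
for i in range(1,n):
    if st[i,4]>20: print(c[i].round(1),st[i,4],ray(p,c[i],15)[0].round(0))
```

```text
[158.1 115.8] 269 [748. 294.  15.]
[396.4 165.9] 184 [ 589. -390.   15.]
[383.3 212.9] 156 [ 456. -345.   15.]
```

View pics/w9.png

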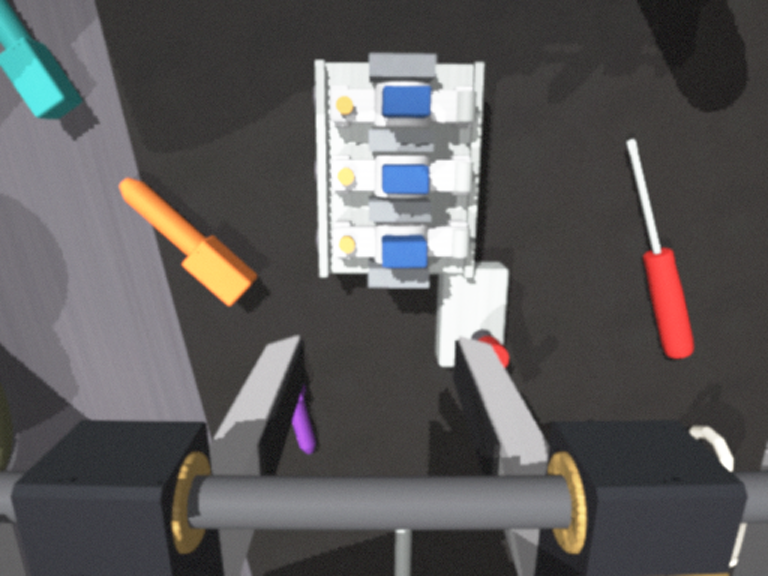

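All three rockers are seated in their bays, with ribs at (406,101), (405,180) and (405,252) px, and the entry side is clear. The shaft is next.

{"api": "play_rows", "payload": {"series": [[[0.439, 0.06, 0.029], 0, 0.5], [[0.439, 0.06, 0.029], 0, 0.5], [[0.439, 0.06, 0.029], 0, 0.5], [[0.439, 0.06, 0.029], 0, 0.5], [[0.439, 0.06, 0.029], 0, 0.5], [[0.439, 0.06, 0.029], 0, 0.5], [[0.439, 0.06, 0.029], 0, 0.5], [[0.439, 0.06, 0.029], 0, 0.5], [[0.439, 0.06, 0.029], 0, 0.5], [[0.439, 0.06, 0.029], 0, 0.5], [[0.439, 0.12, 0.029], 0, 0.5], [[0.439, 0.12, 0.029], 0, 0.5], [[0.439, 0.12, 0.029], 0, 0.5], [[0.439, 0.12, 0.029], 0, 0.5], [[0.439, 0.12, 0.029], 0, 0.5], [[0.439, 0.12, 0.029], 0, 0.5]]}}

```text
clock: 32.1
eef_pos: [460.2, -348.1, 141.3]
eef_rot: [-1.551, -0.001, -1.725]
wrist_force: [-0.0, 0.3, 0.1]
finger_gap: 46.9
```

Run:
```python
from fit import *
p,im=snap('wrist','w10.png',k=1.5); q0=[461.7,-320.4,1.414]
uv=proj(p,place(q0,[(-25,0,15)]))[0]
q,i=silfit(p,im,'brass',uv,BRASS,q0); print(q.round(2),np.degrees(q[2]).round(2),i)
# rod edges at shoulder & near nose -> axis by centre of bright rod columns
print('exp nose',proj(p,place(q,[(158,0,8)]))*1.5,'exp brass',uv*1.5)
g=place(q,[(-27,0,11)])[0]; goto(g[0],g[1],3,np.degrees(q[2])-90)
```

```text
[ 461.88 -319.71    1.42] 81.14 0.9009829291928906
exp nose [[368.42939505 -60.27035381]] exp brass [369.14373556 272.38501112]
shift [-0.0015  0.1379 -0.0052] twist 0.0008 | pos [ 460.  -348.1  141. ] jaw deg -8.8 tooly [ 0.019 -0.004 -1.   ] gap 46.9 F [-0.3 -0.7 -0.5] t 32.15 j6 -0.57
```

View pics/w10.png

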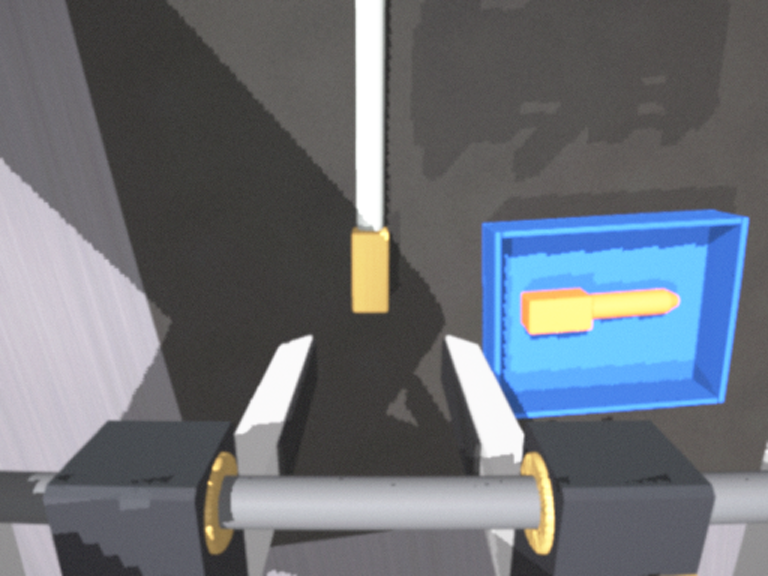

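{"api": "play_rows", "payload": {"series": [[[-0.0015, 0.04, -0.003], 0, 0.5], [[-0.0015, 0.08, -0.004], 0, 0.5], [[-0.0015, 0.11, -0.005], 0, 0.5], [[-0.0015, 0.125, -0.005], 0, 0.5], [[-0.0015, 0.133, -0.005], 0, 0.5], [[-0.0015, 0.138, -0.0052], 0, 0.5], [[-0.0015, 0.138, -0.0052], 0, 0.5], [[-0.0015, 0.138, -0.0052], 0, 0.85], [[-0.0015, 0.138, -0.0052], 0, 0.85], [[-0.0015, 0.138, -0.0052], 0, 0.85], [[-0.0015, 0.138, -0.0052], 0, 0.85], [[-0.0015, 0.138, -0.0052], 0, 0.85], [[-0.0015, 0.138, -0.0052], 0, 0.85]], "squeeze": 50}}

```text
clock: 33.45
eef_pos: [457.9, -346.5, 3.4]
eef_rot: [-1.551, -0.001, -1.725]
wrist_force: [-1.6, 1.0, 6.5]
finger_gap: 21.6
```

Run:
```python
from fit import *
h=np.load('head.npy')
print(place(h,[(0,-79-27-200,0)]).round(1))
b=place(h,[(0,-79-27-200,0)])[0]; goto(b[0],b[1],150,np.degrees(h[2]))
```

```text
[[ 476.4 -158.3    0. ]]
shift [-0.1887 -0.147  -0.0076] twist 0.0023 | pos [ 457.9 -346.5    3.4] jaw deg -8.8 tooly [ 0.019 -0.004 -1.   ] gap 21.6 F [-1.6  1.   6.5] t 33.45 j6 -0.57
```

{"api": "play_rows", "payload": {"series": [[[0, -0.03, 0], 0, 0.85], [[0, -0.06, 0], 0, 0.85], [[0, -0.09, 0], 0, 0.85], [[-0.03, -0.1, 0], 0, 0.85], [[-0.07, -0.1, -0.003], 0.002, 0.85], [[-0.11, -0.1, -0.005], 0.002, 0.85], [[-0.15, -0.1, -0.006], 0.002, 0.85], [[-0.1887, -0.1, -0.0076], 0.002, 0.85], [[-0.1887, -0.1, -0.0076], 0.002, 0.85], [[-0.1887, -0.1, -0.0076], 0.002, 0.85], [[-0.1887, -0.1, -0.0076], 0.002, 0.85], [[-0.1887, -0.1, -0.0076], 0.002, 0.85]]}}

```text
clock: 34.65
eef_pos: [477.2, -159.3, 102.8]
eef_rot: [-1.552, -0.001, -1.728]
wrist_force: [0.1, 0.1, -2.5]
finger_gap: 21.6
```

Run:
```python
from fit import *
h=np.load('head.npy')
p,im=snap('wrist','w11.png',k=1.5)
s=manip.read_state(); e=s['eef_pos']; za=e[2]+4.6
a=place([e[0],e[1],h[2]],[(0,27,za),(0,100,za),(0,185,za)]); print('expected shoulder,mid,nose px',(proj(p,a)*1.5).round(1).tolist())
print('entry px',proj(p,place(h,[(0,-79,64)]))*1.5)
b=place(h,[(0,-79-27-200,0)])[0]; goto(b[0],b[1],59.4,np.degrees(h[2]))
```

```text
expected shoulder,mid,nose px [[377.3, 295.4], [377.1, 74.8], [376.8, -234.3]]
entry px [[ 372.23790814 -284.58879905]]
shift [-0.0009  0.0434 -0.0017] twist -0.0009 | pos [ 477.2 -159.3  102.8] jaw deg -9.0 tooly [ 0.019 -0.004 -1.   ] gap 21.7 F [ 0.2 -0.6 -2.1] t 34.7 j6 -0.24
```

View pics/w11.png

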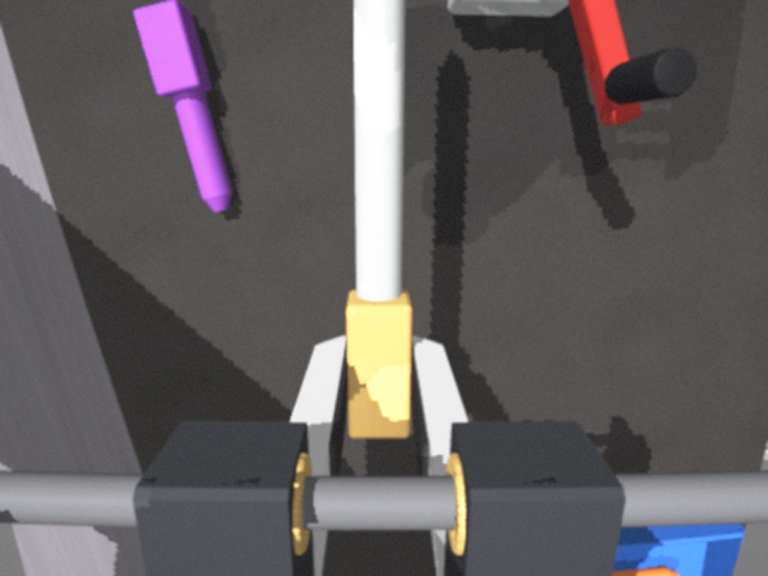

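The shaft is held straight. The rod is at column 379 against the expected 377, about 0.5 mm to +x. I'll lower to bore height.

{"api": "play_rows", "payload": {"series": [[[-0.001, 0.02, -0.001], 0, 0.85], [[-0.001, 0.035, -0.002], 0, 0.85], [[-0.001, 0.042, -0.0022], 0, 0.85], [[-0.001, 0.043, -0.0022], 0, 0.85], [[-0.001, 0.043, -0.0022], 0, 0.85], [[-0.001, 0.043, -0.0022], 0, 0.85]]}}

```text
clock: 35.3
eef_pos: [476.3, -158.4, 60.5]
eef_rot: [-1.551, -0.002, -1.728]
wrist_force: [-0.5, -0.0, -2.6]
finger_gap: 22.0
```

Run:
```python
from fit import *
h=np.load('head.npy')
p,im=snap('wrist','w12.png',k=1.5); s=manip.read_state(); e=s['eef_pos']
# rod edges by row vs expected for level shaft
g=cv2.cvtColor(im,cv2.COLOR_BGR2GRAY).astype(float)
for r in (10,60,110,160,185):
    row=cv2.GaussianBlur(g,(0,0),1)[r]; d=np.diff(row); L=np.argmax(d[215:252])+215.5; Rr=np.argmin(d[252:290])+252.5
    best=min(np.arange(27,190,.5),key=lambda t:abs(proj(p,place([e[0],e[1],h[2]],[(0,t,e[2]+4.6)]))[0,1]-r))
    ex=[proj(p,place([e[0],e[1],h[2]],[(x,best,e[2]+4.6)]))[0,0] for x in(-8,8)]
    print(r,best,'edges',L,Rr,'exp',np.round(ex,1))
hy=(place([0,0,h[2]],[(0,1,0)])[0,:2]); print('TCP in head frame', (e[:2]-h[:2])@hy, (e[:2]-h[:2])@[hy[1],-hy[0]])
b=place(h,[(0,-106,0)])[0]; goto(b[0]-.5,b[1],59,np.degrees(h[2]))
```

```text
10 117.5 edges 235.5 268.5 exp [234.  268.5]
60 95.5 edges 235.5 267.5 exp [234.6 268. ]
110 72.0 edges 236.5 267.5 exp [235.2 267.5]
160 47.0 edges 236.5 266.5 exp [235.9 267. ]
185 33.5 edges 237.5 266.5 exp [236.2 266.7]
TCP in head frame -306.04499792141934 -0.09207389820332956
shift [-0.2     0.0011 -0.0006] twist -0.0011 | pos [ 476.3 -158.3   60.4] jaw deg -9.0 tooly [ 0.02  -0.005 -1.   ] gap 21.6 F [ 0.9  0.1 -2.9] t 35.35 j6 -0.24
```

{"api": "play_rows", "payload": {"series": [[[-0.01, 0.001, -0.0003], 0, 0.85], [[-0.02, 0.001, -0.0003], 0, 0.85], [[-0.03, 0.001, -0.0003], 0, 0.85], [[-0.038, 0.001, -0.0003], 0, 0.85], [[-0.044, 0.001, -0.0004], 0, 0.85], [[-0.05, 0.001, -0.0004], 0, 0.85], [[-0.056, 0.001, -0.0004], 0, 0.85], [[-0.062, 0.001, -0.0004], 0, 0.85], [[-0.068, 0.001, -0.0004], 0, 0.85], [[-0.074, 0.001, -0.0004], 0, 0.85], [[-0.08, 0.001, -0.0004], 0, 0.85], [[-0.08, 0.001, -0.0004], 0, 0.85]]}}

```text
clock: 36.55
eef_pos: [488.6, -78.6, 59.3]
eef_rot: [-1.55, -0.001, -1.727]
wrist_force: [-0.0, 0.9, -1.9]
finger_gap: 21.9
```

{"api": "play_rows", "payload": {"series": [[[-0.006, 0, 0], 0, 0.85], [[-0.012, 0, 0], 0, 0.85], [[-0.018, 0, 0], 0, 0.85], [[-0.024, 0, 0], 0, 0.85], [[-0.03, 0, 0], 0, 0.85], [[-0.036, 0, 0], 0, 0.85], [[-0.042, 0, 0], 0, 0.85], [[-0.048, 0, 0], 0, 0.85], [[-0.054, 0, 0], 0, 0.85], [[-0.06, 0, 0], 0, 0.85], [[-0.06, 0, 0], 0, 0.85]]}}

```text
clock: 37.65
eef_pos: [498.0, -18.7, 59.2]
eef_rot: [-1.551, -0.001, -1.727]
wrist_force: [0.6, -1.0, -2.4]
finger_gap: 21.6
```

Run:
```python
from fit import *
h=np.load('head.npy')
b=place(h,[(0,-106,0)])[0]; goto(b[0]-.5,b[1],58.5,np.degrees(h[2]))
```

```text
shift [-0.0587  0.0006 -0.0001] twist 0.0003 | pos [498.  -18.7  59.2] jaw deg -8.9 tooly [ 0.02  -0.005 -1.   ] gap 21.6 F [ 0.6 -1.  -2.4] t 37.65 j6 0.05
```

{"api": "play_rows", "payload": {"series": [[[-0.006, 0, 0], 0, 0.85], [[-0.012, 0, 0], 0, 0.85], [[-0.018, 0, 0], 0, 0.85], [[-0.024, 0, 0], 0, 0.85], [[-0.03, 0, 0], 0, 0.85], [[-0.036, 0, 0], 0, 0.85], [[-0.042, 0, 0], 0, 0.85], [[-0.048, 0, 0], 0, 0.85], [[-0.053, 0, 0], 0, 0.85], [[-0.056, 0, 0], 0, 0.85], [[-0.057, 0, 0], 0, 0.85], [[-0.057, 0, 0], 0, 0.85]]}}

```text
clock: 38.85
eef_pos: [506.9, 37.7, 59.1]
eef_rot: [-1.551, -0.001, -1.727]
wrist_force: [0.2, 0.7, -2.7]
finger_gap: 21.7
```

Pressing home in millimetre steps.

{"api": "play_rows", "payload": {"series": [[[-0.001, 0, 0], 0, 0.85], [[-0.002, 0, 0], 0, 0.85], [[-0.003, 0, 0], 0, 0.85], [[-0.004, 0, 0], 0, 0.85], [[-0.004, 0, 0], 0, 0.85]]}}

```text
clock: 39.35
eef_pos: [507.1, 39.5, 59.1]
eef_rot: [-1.551, -0.005, -1.727]
wrist_force: [-4.6, -18.7, -0.6]
finger_gap: 21.5
```

{"api": "play_rows", "payload": {"series": [[[-0.003, 0, 0], 0, 0.85], [[-0.003, 0.001, 0], 0, 0.85], [[-0.003, 0.001, 0], 0, 0.85], [[-0.001, 0.001, 0], 0, 0.6], [[0, 0, 0], 0, 0.55], [[0, 0, 0], 0, 0.55], [[0, -0.03, 0], 0, 0.55], [[0, -0.07, 0], 0, 0.55], [[0, -0.12, 0], 0, 0.55], [[-0.05, -0.2, -0.008], 0, 0.55], [[-0.05, -0.2, -0.008], 0, 0.55], [[-0.05, -0.2, -0.008], 0, 0.55], [[-0.05, -0.2, -0.008], 0, 0.55], [[-0.05, -0.2, -0.008], 0, 0.55]]}}

```text
clock: 40.75
eef_pos: [502.9, 91.4, 257.3]
eef_rot: [-1.553, -0.006, -1.727]
wrist_force: [-0.8, 0.2, 0.4]
finger_gap: 42.2
```

Run:
```python
from fit import *
h=np.load('head.npy')
p,im=snap('wrist','w13.png',crop=(160,20,416,290),k=2.2)
f=lambda X:((proj(p,place(h,X))-[160,20])*2.2).round(0).tolist()
print('head home far edge top corners',f([(-11,-129,76),(11,-129,76)]),'nose',f([(0,79,62)]),'ped0 -y top edge',f([(-22,-79,79),(22,-79,79)]))
s=manip.read_state();pv=place(h,[(75,-139,62)])[0]
k=lambda t:pv[:2]+70*np.array([np.cos(np.pi+h[2]+t),np.sin(np.pi+h[2]+t)])
print('knob 1.9',k(1.9),'px',(proj(p,[[*k(1.9),108]])-[160,20])*2.2); goto(*k(1.9),200,-9); goto(*k(1.9),84,-9)
```

```text
head home far edge top corners [[199.0, 472.0], [242.0, 472.0]] nose [[222.0, 41.0]] ped0 -y top edge [[177.0, 380.0], [266.0, 380.0]]
knob 1.9 [588.54499916 -73.95452363] px [[413.49478952 633.39866766]]
shift [0.1495 0.0599 0.1094] twist 0.0006 | pos [502.9  91.3 257.2] jaw deg -9.0 tooly [ 0.016 -0.008 -1.   ] gap 42.0 F [-1.6  0.8  0.3] t 40.8 j6 0.27
shift [0.1489 0.1759 0.1073] twist 0.0006 | pos [502.9  91.3 257.2] jaw deg -9.0 tooly [ 0.016 -0.008 -1.   ] gap 42.0 F [-1.6  0.8  0.3] t 40.8 j6 0.27
```

View pics/w13.png

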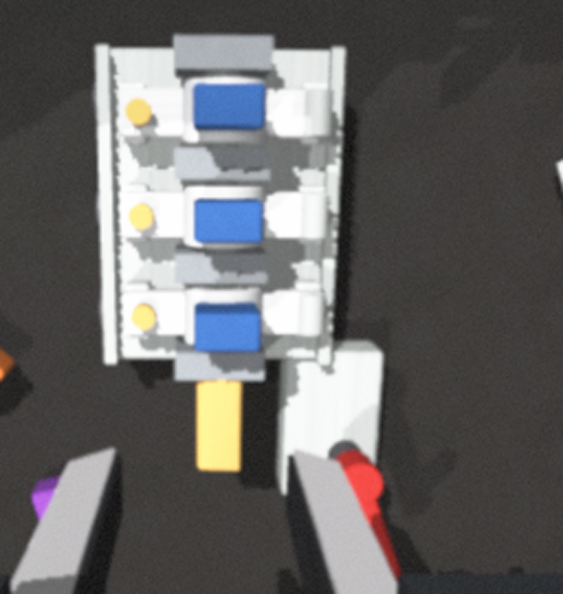

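The brass head's far edge is at row 471 against 472 predicted for home, so it is seated. The keeper is next.

{"api": "play_rows", "payload": {"series": [[[0.149, 0.06, 0.109], 0, 0.5], [[0.149, 0.06, 0.109], 0, 0.5], [[0.149, 0.06, 0.109], 0, 0.5], [[0.149, 0.06, 0.109], 0, 0.5], [[0.149, 0.06, 0.109], 0, 0.5], [[0.149, 0.06, 0.109], 0, 0.5], [[0.149, 0.1, 0.1085], 0, 0.5], [[0.149, 0.14, 0.108], 0, 0.5], [[0.149, 0.16, 0.1073], 0, 0.5], [[0.149, 0.174, 0.1073], 0, 0.5], [[0.149, 0.174, 0.1073], 0, 0.5], [[0.149, 0.174, 0.1073], 0, 0.9], [[0.149, 0.174, 0.1073], 0, 0.9], [[0.149, 0.174, 0.1073], 0, 0.9], [[0.149, 0.174, 0.1073], 0, 0.9], [[0.149, 0.174, 0.1073], 0, 0.9], [[0.149, 0.174, 0.1073], 0, 0.9]], "squeeze": 15}}

```text
clock: 42.5
eef_pos: [588.7, -74.1, 86.5]
eef_rot: [-1.553, -0.006, -1.727]
wrist_force: [-0.3, 0.3, 4.7]
finger_gap: 15.2
```

Run:
```python
from fit import *
h=np.load('head.npy'); pv=place(h,[(75,-139,62)])[0]; s=manip.read_state(); e=s['eef_pos']; d=e-pv
t0=(np.arctan2(d[1],d[0])+np.pi-h[2])%(2*np.pi); print(t0,np.hypot(*d[:2]),s['finger_gap'])
Rm=R.from_euler('xyz',s['eef_rot']).as_matrix()
k=lambda t:pv[:2]+70*np.array([np.cos(np.pi+h[2]+t),np.sin(np.pi+h[2]+t)])
for t in [*np.arange(1.8,.05,-.1),0.0,-.02,-.04]: print(round(t,2),(Rm.T@np.r_[k(t)-k(t0),0]/1000).round(4))
```

```text
1.9017531859151617 70.16559849914132 15.226081792232147
1.8 [ 0.002  -0.0001 -0.0068]
1.7 [ 0.0032 -0.0002 -0.0137]
1.6 [ 0.0038 -0.0004 -0.0207]
1.5 [ 0.0036 -0.0005 -0.0277]
1.4 [ 0.0028 -0.0006 -0.0346]
1.3 [ 0.0013 -0.0007 -0.0415]
1.2 [-0.0009 -0.0009 -0.0481]
1.1 [-0.0038 -0.001  -0.0545]
1.0 [-0.0073 -0.0011 -0.0606]
0.9 [-0.0113 -0.0013 -0.0663]
0.8 [-0.016  -0.0014 -0.0715]
0.7 [-0.0211 -0.0015 -0.0763]
0.6 [-0.0266 -0.0016 -0.0805]
0.5 [-0.0326 -0.0017 -0.0842]
0.4 [-0.0389 -0.0018 -0.0872]
0.3 [-0.0455 -0.0019 -0.0896]
0.2 [-0.0523 -0.0019 -0.0913]
0.1 [-0.0592 -0.002  -0.0924]
0.0 [-0.0662 -0.0021 -0.0927]
-0.02 [-0.0676 -0.0021 -0.0927]
-0.04 [-0.069  -0.0021 -0.0927]
```

{"api": "play_rows", "payload": {"series": [[[0.002, 0, -0.007], 0, 0.9], [[0.003, 0, -0.014], 0, 0.9], [[0.004, 0, -0.021], 0, 0.9], [[0.0035, 0, -0.028], 0, 0.9], [[0.003, 0, -0.035], 0, 0.9], [[0.0013, 0, -0.0415], 0, 0.9], [[-0.001, 0, -0.048], 0, 0.9], [[-0.004, 0, -0.0545], 0, 0.9], [[-0.007, 0, -0.0605], 0, 0.9], [[-0.0115, -0.001, -0.0665], 0, 0.9], [[-0.016, -0.001, -0.0715], 0, 0.9], [[-0.021, -0.001, -0.0765], 0, 0.9], [[-0.0265, -0.001, -0.0805], 0, 0.9], [[-0.0325, -0.001, -0.084], 0, 0.9], [[-0.039, -0.001, -0.087], 0, 0.9], [[-0.0455, -0.001, -0.0895], 0, 0.9], [[-0.052, -0.001, -0.0915], 0, 0.9], [[-0.059, -0.001, -0.0925], 0, 0.9], [[-0.065, -0.001, -0.0927], 0, 0.9], [[-0.065, -0.001, -0.0927], 0, 0.9]]}}

```text
clock: 44.5
eef_pos: [505.7, 5.9, 85.5]
eef_rot: [-1.557, -0.005, -1.726]
wrist_force: [-14.0, 1.3, 14.0]
finger_gap: 15.7
```

{"api": "play_rows", "payload": {"series": [[[-0.001, 0, 0], 0, 0.9], [[-0.002, 0, 0], 0, 0.9], [[-0.003, 0, 0], 0, 0.9], [[-0.003, 0, 0], 0, 0.9]]}}

```text
clock: 44.9
eef_pos: [505.9, 9.4, 85.6]
eef_rot: [-1.557, -0.005, -1.726]
wrist_force: [-4.5, 0.0, 5.9]
finger_gap: 15.4
```

Run:
```python
from fit import *
h=np.load('head.npy'); pv=place(h,[(75,-139,62)])[0]; s=manip.read_state(); d=s['eef_pos']-pv
print((np.arctan2(d[1],d[0])+np.pi-h[2]),np.hypot(*d[:2]),s['finger_gap'],s['wrist_force'])
```

```text
6.238843335305705 72.05077308895119 15.363901659796648 [-4.5322925   0.00950052  5.87201842]
```

The pinch may have slid along the knob, so I'll check. Release, lift and look.

{"api": "play_rows", "payload": {"series": [[[0, 0, 0], 0, 0.5], [[0, 0, 0], 0, 0.5], [[0, 0, 0], 0, 0.5], [[0, -0.05, 0], 0, 0.5], [[0, -0.09, 0], 0, 0.5], [[-0.07, -0.17, 0], 0, 0.5], [[-0.07, -0.17, 0], 0, 0.5], [[-0.07, -0.17, 0], 0, 0.5], [[-0.07, -0.17, 0], 0, 0.5], [[-0.07, -0.17, 0], 0, 0.5], [[-0.07, -0.17, 0], 0, 0.5]]}}

```text
clock: 46.0
eef_pos: [514.2, 78.9, 253.7]
eef_rot: [-1.56, -0.006, -1.727]
wrist_force: [0.5, 0.5, -0.5]
finger_gap: 47.1
```

Run:
```python
from fit import *
h=np.load('head.npy'); C=(160,90,416,310)
p,im=snap('wrist','w14.png',crop=C,k=2.5)
f=lambda X:((proj(p,place(h,X))-C[:2])*2.5).round(0).tolist()
for t in (0,.05,.1): print(t,'knob top',f([(75-70*np.cos(t),-139-70*np.sin(t),108)]),'base',f([(75-70*np.cos(t),-139-70*np.sin(t),70)]))
print('pivot',f([(75,-139,70)]),'brass far',f([(-11,-129,76),(11,-129,76)]))
```

```text
0 knob top [[237.0, 394.0]] base [[235.0, 358.0]]
0.05 knob top [[237.0, 401.0]] base [[236.0, 365.0]]
0.1 knob top [[238.0, 409.0]] base [[236.0, 372.0]]
pivot [[388.0, 357.0]] brass far [[200.0, 342.0], [249.0, 342.0]]
```

View pics/w14.png

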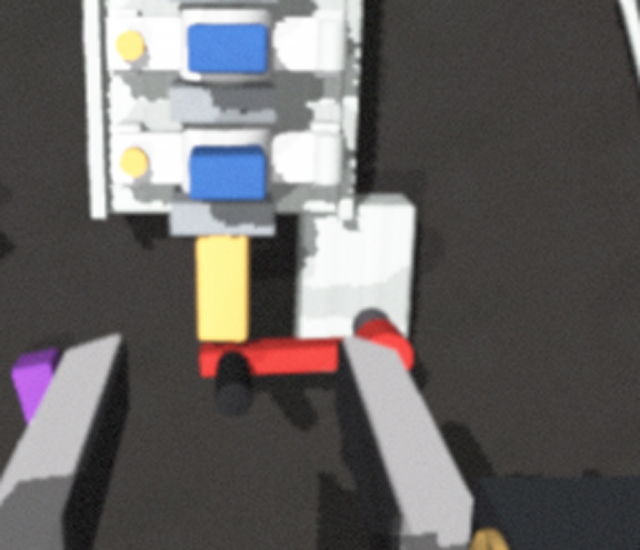

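The knob reads about 0.03 rad from shut. I'll push it home from behind with the fingers shut.

Run:
```python
from fit import *
h=np.load('head.npy')
for y,z in((-190,200),(-190,87),(-155,87)):
    b=place(h,[(5,y,z)])[0]; goto(*b,-9)
```

```text
shift [0.1239 0.0547 0.0039] twist 0.0006 | pos [514.3  78.9 254. ] jaw deg -9.0 tooly [ 0.01  -0.007 -1.   ] gap 46.9 F [ 0.2 -0.   0.1] t 46.05 j6 0.24
shift [0.1233 0.1677 0.0026] twist 0.0006 | pos [514.3  78.9 254. ] jaw deg -9.0 tooly [ 0.01  -0.007 -1.   ] gap 46.9 F [ 0.2 -0.   0.1] t 46.05 j6 0.24
shift [0.0883 0.1675 0.0026] twist 0.0006 | pos [514.3  78.9 254. ] jaw deg -9.0 tooly [ 0.01  -0.007 -1.   ] gap 46.9 F [ 0.2 -0.   0.1] t 46.05 j6 0.24
```

{"api": "play_rows", "payload": {"series": [[[0.124, 0.055, 0.004], 0, 1], [[0.124, 0.055, 0.004], 0, 1], [[0.124, 0.055, 0.004], 0, 1], [[0.124, 0.055, 0.004], 0, 1], [[0.124, 0.055, 0.004], 0, 1], [[0.123, 0.1, 0.003], 0, 1], [[0.123, 0.14, 0.003], 0, 1], [[0.123, 0.1675, 0.003], 0, 1], [[0.123, 0.1675, 0.003], 0, 1], [[0.115, 0.1675, 0.003], 0, 1], [[0.107, 0.1675, 0.003], 0, 1], [[0.1, 0.1675, 0.003], 0, 1], [[0.096, 0.1675, 0.003], 0, 1], [[0.093, 0.1675, 0.003], 0, 1], [[0.091, 0.1675, 0.003], 0, 1], [[0.09, 0.1675, 0.003], 0, 1], [[0.09, 0.1675, 0.003], 0, 1]]}}

```text
clock: 47.75
eef_pos: [505.0, -11.7, 87.0]
eef_rot: [-1.559, -0.006, -1.727]
wrist_force: [0.1, 0.2, 0.2]
finger_gap: 0.3
```

{"api": "play_rows", "payload": {"series": [[[-0.001, 0, 0], 0, 1], [[-0.002, 0, 0], 0, 1], [[-0.003, 0, 0], 0, 1], [[-0.003, 0, 0], 0, 1]]}}

```text
clock: 48.15
eef_pos: [505.1, -10.8, 87.0]
eef_rot: [-1.56, -0.009, -1.728]
wrist_force: [-4.5, -17.4, 2.5]
finger_gap: 0.6
```

Firm stop at 17 N. Back off, lift and take a final look.

{"api": "play_rows", "payload": {"series": [[[0.005, 0, 0], 0, 1], [[0.025, 0, 0], 0, 1], [[0.03, 0, 0], 0, 1], [[0.03, -0.05, 0], 0, 1], [[0.03, -0.1, 0], 0, 1], [[-0.05, -0.2, 0], 0, 1], [[-0.08, -0.21, 0], 0, 1], [[-0.1, -0.21, 0], 0, 1], [[-0.1, -0.21, 0], 0, 1], [[-0.1, -0.21, 0], 0, 1], [[-0.1, -0.21, 0], 0, 1]]}}

```text
clock: 49.25
eef_pos: [518.5, 90.3, 295.4]
eef_rot: [-1.561, -0.01, -1.727]
wrist_force: [0.2, -0.4, -0.2]
finger_gap: 0.5
```

Run:
```python
from fit import *
h=np.load('head.npy'); C=(160,20,416,290)
p,im=snap('wrist','w15.png',crop=C,k=2.2)
f=lambda X:((proj(p,place(h,X))-C[:2])*2.2).round(0).tolist()
for t in (0,.05): print(t,'knob top',f([(75-70*np.cos(t),-139-70*np.sin(t),108)]))
print('brass far',f([(-11,-129,76),(11,-129,76)]),'pivot',f([(75,-139,70)]))
for y in(-48,0,48):
    b=place(h,[(0,y,0)])[0]; q,i=silfit(p,im,'blue',proj(p,[[b[0],b[1],105]])[0],RIB+[0,0,40],[b[0],b[1],h[2]]); print(y,(q[:2]-b[:2]).round(1),np.degrees(q[2]-h[2]).round(1),round(i,2))
```

```text
0 knob top [[202.0, 485.0]]
0.05 knob top [[203.0, 492.0]]
brass far [[174.0, 446.0], [213.0, 446.0]] pivot [[323.0, 457.0]]
-48 [1.4 0.1] 1.3 0.83
0 [1.6 0.3] 0.1 0.84
48 [ 0.7 -1.3] -0.0 0.82
```

View pics/w15.png

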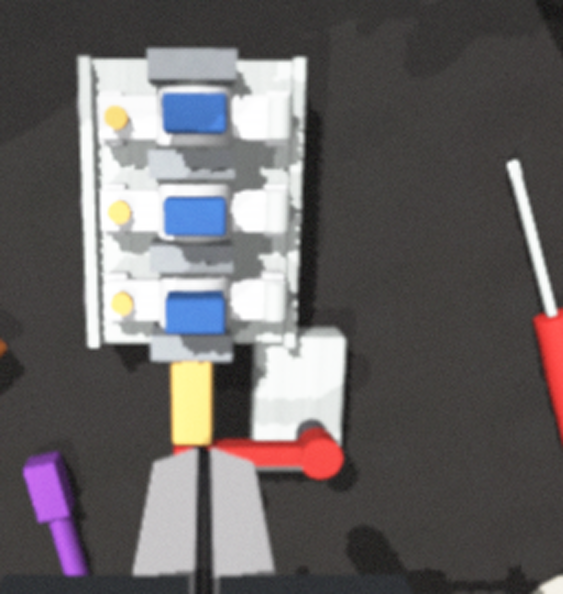

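```bash
python3 -c "
from cell import manip
print(manip.sign_off())"
```

```text
the job is handed in; nothing more can be done
None
```

The job is done and handed in at about 49 s of the 208 s allowed. I swung the keeper clear, laid the orange plug in the blue bin, and stood all three rocker arms in separate bays at a 20 N grip. Then I pushed the shaft through from the keeper's side and swung the keeper shut behind it.

- **Shaft:** it met a firm stop against the casting at about 19 N. In the last picture the end of the brass head is within a pixel of where it should be when home.
- **Keeper:** after the pinched swing it still looked about 0.03 rad open. I pushed it again with the fingers shut until it stopped at 17 N. In the last picture the arm looks fully shut, though the fingers hid the knob.
- **Rockers:** all three ribs are within 1.6 mm of their bay centres and 1.3° of square. The outline fits behind those figures were rough, at about 0.83 overlap.
- **Plug and bystanders:** the plug was in the bin when last seen, before the shaft was picked up. I never touched the spray can, screwdriver or mug. I saw no knock to any part and no slackening of the grip.

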